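Light the banquet table

TASK

Get the table lighting ready for dinner: put every small gourd that is on the dimmer console into the wooden box, and turn over each black table light that lies lens down so that it ends lying flat on the dark wooden runner with its white lens up. When all that is done, finish by sliding both faders of the console until each cap is level with its brass pointer. Leave the amber votive glass and the napkin ring where they are.

Things in the scene. Friction and masses are not known exactly. Their poses are not given: they have to be found in the camera images.
- light1: table light: a flat black block 70 x 52 x 24 mm (its x, y, z), 140 g; origin at its centre. Its round white lens (41 mm across, in a metal ring) is on the -z face; four rubber feet and two small brass contacts are on the +z face. At the start it lies lens down on the cloth; lens up means its z axis points down. It can stand on its edges. May be absent.
- light2: table light: a flat black block 70 x 52 x 24 mm (its x, y, z), 140 g; origin at its centre. Its round white lens (41 mm across, in a metal ring) is on the -z face; four rubber feet and two small brass contacts are on the +z face. At the start it lies lens down on the cloth; lens up means its z axis points down. It can stand on its edges. May be absent.
- light3: table light: a flat black block 70 x 52 x 24 mm (its x, y, z), 140 g; origin at its centre. Its round white lens (41 mm across, in a metal ring) is on the -z face; four rubber feet and two small brass contacts are on the +z face. At the start it lies lens down on the cloth; lens up means its z axis points down. It can stand on its edges. May be absent.
- gourd1: small orange ornamental gourd, 56 mm across (widest 14 to 26 mm above its base), 40 mm tall, with a stem 10 mm thick and 12 mm tall on top; 90 g; origin at the centre of its flat underside, z up. It stands on the console in the way of fader a. May be absent.
- gourd2: small orange ornamental gourd, 56 mm across (widest 14 to 26 mm above its base), 40 mm tall, with a stem 10 mm thick and 12 mm tall on top; 90 g; origin at the centre of its flat underside, z up. It stands on the console in the way of fader b. May be absent.
- crate: open square box of light wood, 150 x 150 mm, 55 mm tall, walls 5 mm, fixed; origin at the centre of its underside
- runner: dark wooden table runner with two thin brass lines, 340 (x) x 150 (y) mm, 3 mm thick, fixed; origin at the centre of its underside
- console: dimmer console, dark flat box 180 (x) x 200 (y) x 40 mm, fixed; origin at the centre of its underside. On its top are two straight fader tracks along its y, at x = -45 mm (fader a) and x = +45 mm (fader b), from y = -70 to y = +70 mm
- fader_a (a joint): how far fader a has been slid along its track, m: 0 at the -y end of the console, 0.14 at the +y end; it stays where it is left (about 1.5 N to slide)
- fader_a_top (a point): centre of the top of fader a's grey cap, which is 20 mm across the track, 14 mm along it, and stands from 3 to 25 mm above the console's top; a white line crosses the cap's middle
- mark_a: flat brass pointer of fader a, lying on the console on the +x side of its track, 13 to 29 mm from the track's middle; origin on the track's middle line, at the console's top, level with the pointer; same axes as the console. Level means that the cap's middle has the pointer's y
- fader_b (a joint): how far fader b has been slid along its track, m: 0 at the -y end of the console, 0.14 at the +y end; it stays where it is left (about 1.5 N to slide)
- fader_b_top (a point): centre of the top of fader b's grey cap, which is 20 mm across the track, 14 mm along it, and stands from 3 to 25 mm above the console's top; a white line crosses the cap's middle
- mark_b: flat brass pointer of fader b, lying on the console on the +x side of its track, 13 to 29 mm from the track's middle; origin on the track's middle line, at the console's top, level with the pointer; same axes as the console. Level means that the cap's middle has the pointer's y
- votive: low amber votive glass, 28 mm tall, 50 mm across; a bystander to leave alone; origin at the centre of its underside, z up
- napkin_ring: brass napkin ring standing on its end, 25 mm tall, 44 mm across; a bystander to leave alone; origin at the centre of its underside, z up
Mind the look-alikes: they are no part of the job. What is shaped like the gourd1 but green or grey is not meant.

How it is judged:
By the outcome, as a careful person would: the job done as asked, in the order asked, and still so for the second after the job is handed in, with the robot touching nothing.
Of gourd1, gourd2 only 1 to 2 are there at a start; the rules pass over those that are not, and their reading is None.
Of light1, light2, light3 only 2 to 3 are there at a start; the rules pass over those that are not, and their reading is None.
At some moment in a run one of light1, light2, light3 may be knocked a few centimetres aside while the robot is not near it.
It also fails if it takes over 210 s, if anything falls off the work surface, if the arm or the gripper's body presses on something with over 40 N, if the wrist force passes 120 N, or if a joint passes its speed limit or range.

ROBOT

A 7-joint arm with a two-finger parallel gripper is mounted at the origin on the work surface. World frame = base frame: x ahead of the robot, y to its left, z up, the work surface at z = 0. Lengths are in m, angles in rad, forces in N, time in s.
With the tool pointing down it reaches from about 0.425 to 1.025 m from the base axis. Payload 9.4 kg.
Tool frame: the origin (TCP) lies at the very end of the fingers, on their centre line; the grasp point (between the pads) lies 19 mm behind it (grasp_offset is the distance from the TCP to the grasp point, in m); z points along the fingers, y is the line along which they close (so a half turn about z gives the same grasp; the last joint's range is limited). The gripper opens to 85 mm and grips with 20 to 120 N. Pads are 22 mm wide; open, the fingers measure 114 mm over their backs; the gripper's body (76 mm by 85 mm) begins 54 mm behind the grasp point. The pads swing forward as they close: fully open they stand 13 mm farther back than shut.
Start: joints at [1.101, 0.599, -0.003, 1.599, 0.002, 0.943, -0.08], TCP at [0.278, -0.67, 0.231] pointing down, gripper open.
Joint ranges: [-2.57, 2.57], [-0.35, 1.97], [-1.29, 1.29], [0.11, 2.56], [-1.05, 4.19], [0.11, 1.86], [-2.63, 2.63]. Speed limits (rad/s): [2.22, 2.22, 3.01, 3.01, 3.14, 3.14, 3.14].

INTERFACE

Orientations are given as a unit quaternion [w, x, y, z].
In Python, from bench import state, capture, camera_model, job_done, boxes_of, outline_of, tip_of, grasp_offset gives the robot as it stands.
- The arm moves only by the shell command python3 -m crank 'ROWS' [FORCE]. ROWS is JSON, one flat list of numbers, 7 for each row, row after row: the shift along the tool's x, y, z in m, then the turn, a rotation vector about the tool's x, y, z in degrees, then the finger opening in m, from 0 to 0.0854. A call has 1 to 12 rows; each row is the pose to reach, as a shift and turn from the pose commanded when the call began, along the tool's axes at that moment; what a row does not reach only later rows make up. A row lasts 1/10 s, in which the tool goes at most 50 mm and 8.59 degrees, less where a joint would pass 70% of its speed; a pose out of reach is approached as far as the arm can. A call with a gripper value outside its range is refused whole. The fingers move at their own pace and stop on an object; FORCE is the grip in N (left out, the last holds). Time passes only in rows, so rows that repeat a pose let the fingers close. It gives the time, the measured TCP pose, the force, the opening and the grip force at its end, in the units of the state.
- state(): the state, without advancing time (a new reading comes with each control period).
- capture(name): name is "scene" or "top"; returns (picture, depth): 384x512x3 uint8, red, green, blue; 384x512 float32, m along the optical axis (not along the pixel's ray), 0 where there is no reading.
- camera_model(name): a dict with "camera_matrix" (3x3 intrinsics, pixels), "rvec" (rotation vector, rad) and "tvec" (3), from world to camera coordinates, as OpenCV has them. Camera axes: x right, y down, z forward; pixel columns grow to the right and rows downward; lengths in m; the calibration is good to about 2 mm. A picture is of the moment at which its call begins. camera_model takes no time and is no camera call.
- job_done(): hands the job in; it is judged then, once.
Trained networks look in the newest picture that a camera, given by its name, has taken for a name from the list of things; names that differ only in an ending like _2 or _b are one class to them, and where a whole thing is asked for, a point or a joint stands for the part that bears it (a point fixed in the world has none). Each returns a list of dicts, best first, with "score" (0 to 1); they miss things now and then, are a little off and sometimes report something else, mostly with a low value. They report only what shows in the picture. A call takes as long as a camera call. They do not tell look-alikes from the thing itself.
- boxes_of(camera, query): "bbox" ([left, top, right, bottom] in pixels, round what is visible of it).
- outline_of(camera, query): "mask" (384x512 bool, what is visible of it) and "bbox" ([left, top, right, bottom] in pixels, round what is visible of it).
- tip_of(camera, query): "location" ([column, row] in pixels: a listed point, or the origin of a listed thing).
The state is a dict: "time": time; "joint_pos": joint angles; "dq": joint speeds; "effort": joint torques, N m; "tcp_pos": TCP position; "ee_rot": TCP orientation; "contact_force": force on the tool from outside, world axes, zero at the start; "torque": the same for the moment, N m; "grip_width": finger opening in m; "grip_force": force on a finger pad.
Only numpy, scipy, OpenCV 4.12 (cv2) and the standard library are available. Lean on these libraries where they do the work, as an engineer would, in place of code of your own. Each camera call takes 0.05 s, during which the arm holds its last target. There are 200 camera calls.

## Working session

There is one attempt and no reset: what is moved stays moved. The work goes in short steps, Python scripts to look and compute and a shell command to move; the robot and the scene stay as the last step left them, time stands still between calls to the robot, and variables do not carry over. Pictures are saved under pics/ and viewed, at most 14 in all, crops included, and the job is handed in when it is done.

```bash
mkdir -p pics; ls; cat > h.py <<'E'
import numpy as np, cv2
from bench import *
from scipy.spatial.transform import Rotation as R
def cam(n):
    m=camera_model(n); K=np.array(m["camera_matrix"],float); r=cv2.Rodrigues(np.array(m["rvec"],float))[0]; t=np.array(m["tvec"],float).ravel()
    return K,r,t
def world(n,depth):
    K,r,t=cam(n); v,u=np.mgrid[:384,:512]
    P=np.stack([(u-K[0,2])/K[0,0]*depth,(v-K[1,2])/K[1,1]*depth,depth],-1)
    return (P-t)@r
def onz(n,uv,z):
    K,r,t=cam(n); d=r.T@np.array([(uv[0]-K[0,2])/K[0,0],(uv[1]-K[1,2])/K[1,1],1]); c=-r.T@t
    return c+d*(z-c[2])/d[2]
def save(n,p,s=1.5,crop=None):
    im=cv2.cvtColor(p,cv2.COLOR_RGB2BGR)
    if crop: a,b,c,d=crop; im=im[b:d,a:c]
    cv2.imwrite(n,cv2.resize(im,None,fx=s,fy=s,interpolation=cv2.INTER_CUBIC))
E
python3 - <<'E'
from h import *
for n in("top","scene"):
    p,d=capture(n); save(f"pics/{n}0.png",p); W=world(n,d); np.savez(f"/tmp/{n}0",p=p,d=d,W=W)
    print(n,cam(n)[2], cam(n)[1].round(2).tolist())
    for q in("light1","gourd1","crate","runner","console","fader_a","mark_a","votive","napkin_ring"):
        for o in outline_of(n,q):
            m=o["mask"]&(d>0); w=W[m]
            if len(w): print(q,round(o["score"],2),np.round(o["bbox"]).astype(int).tolist(),np.median(w,0).round(3),w.min(0).round(3),w.max(0).round(3))
s=state();print(s["tcp_pos"],s["ee_rot"],s["time"],grasp_offset)
E
```

```text
pics
top [0.02602656 0.53726902 1.37699395] [[0.02, -1.0, -0.02], [-1.0, -0.02, -0.08], [0.08, 0.02, -1.0]]
light1 0.81 [276, 208, 294, 234] [ 0.432 -0.071  0.023] [ 0.394 -0.105 -0.004] [ 0.47  -0.038  0.032]
light1 0.57 [256, 175, 269, 195] [0.554 0.014 0.023] [ 0.52  -0.011  0.005] [0.59  0.038 0.03 ]
gourd1 0.75 [146, 236, 160, 252] [0.337 0.377 0.035] [ 0.312  0.356 -0.004] [0.363 0.404 0.053]
gourd1 0.72 [173, 231, 189, 247] [0.362 0.287 0.034] [ 0.333  0.264 -0.007] [0.388 0.319 0.057]
gourd1 0.54 [122, 197, 140, 209] [0.484 0.469 0.033] [ 0.457  0.447 -0.005] [0.51  0.507 0.055]
gourd1 0.53 [166, 195, 180, 214] [0.476 0.313 0.074] [0.45  0.288 0.033] [0.504 0.349 0.095]
gourd1 0.5 [162, 168, 178, 187] [0.568 0.32  0.073] [0.544 0.296 0.036] [0.598 0.359 0.092]
crate 0.69 [250, 113, 295, 160] [ 0.724 -0.015  0.005] [ 0.641 -0.096 -0.008] [0.814 0.064 0.061]
runner 0.73 [328, 145, 382, 249] [ 0.52  -0.319  0.003] [ 0.345 -0.415 -0.008] [ 0.698 -0.219  0.015]
console 0.73 [142, 165, 205, 220] [0.522 0.294 0.039] [ 0.424  0.205 -0.011] [0.624 0.428 0.07 ]
fader_a 0.68 [164, 196, 
[... 1433 characters left out ...]
sole 0.81 [288, 193, 377, 270] [0.537 0.304 0.039] [ 0.417  0.201 -0.004] [0.622 0.414 0.076]
fader_a 0.54 [318, 201, 324, 207] [0.486 0.252 0.064] [0.472 0.246 0.052] [0.493 0.257 0.068]
fader_a 0.52 [305, 229, 310, 239] [0.576 0.247 0.059] [0.548 0.236 0.037] [0.585 0.256 0.068]
votive 0.72 [249, 230, 266, 248] [0.645 0.135 0.027] [ 0.605  0.108 -0.004] [0.668 0.159 0.034]
votive 0.19 [89, 110, 194, 206] [ 0.536 -0.317  0.003] [ 0.348 -0.417 -0.007] [ 0.701 -0.221  0.012]
napkin_ring 0.43 [169, 200, 186, 215] [ 0.646 -0.135  0.017] [ 0.623 -0.159 -0.003] [ 0.666 -0.113  0.029]
[ 0.27748496 -0.66979622  0.23126536] [ 8.50997962e-06  9.80775317e-01  1.95140404e-01 -2.83061753e-05] 1.0 0.0187
```

View pics/top0.png

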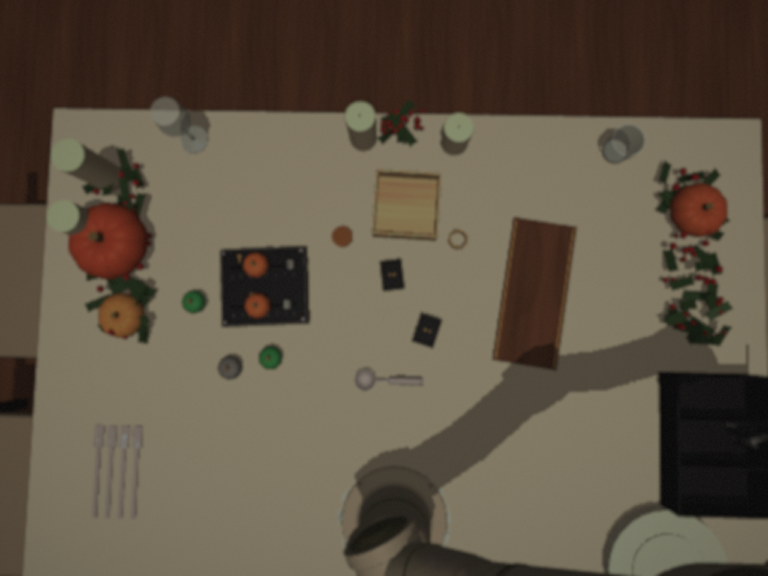

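View pics/scene0.png

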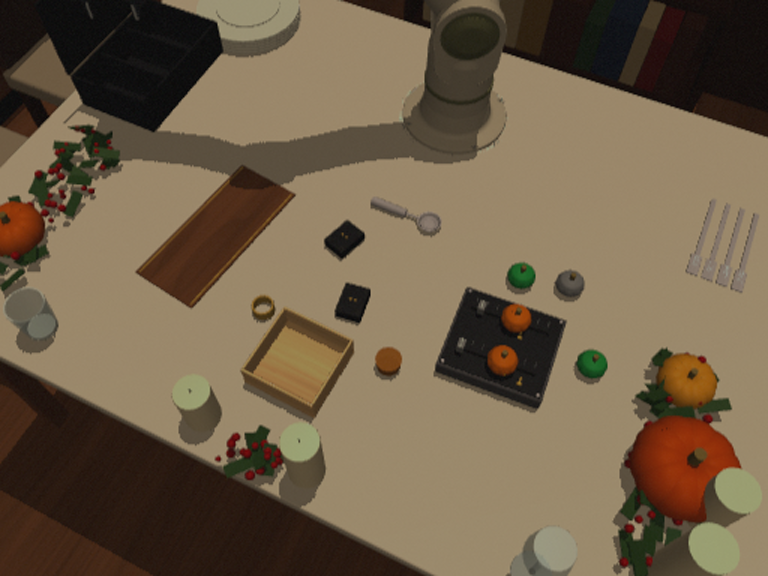

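Top view (display pixels, 1.5×): the orange gourds on the console are at (255,264) and (257,305). The look-alikes are green at (193,301) and (270,357) and grey at (229,366), all on the cloth. The lights are at (392,275) and (427,330), lens down with brass contacts showing. The votive is at (342,236) and the ring at (457,239). Next I take exact poses and a confirming crop.

```bash
cat >> h.py <<'E'
from scipy.optimize import least_squares
def rect(P):
    (c,s,a)=cv2.minAreaRect((P[:,:2]*1000).astype(np.float32)); b=cv2.boxPoints((c,s,a))
    e=[b[1]-b[0],b[2]-b[1]]; l=max(e,key=np.linalg.norm); ang=np.degrees(np.arctan2(l[1],l[0]))
    return np.round(c,1).tolist(),np.round(s,1).tolist(),round((ang+90)%180-90,1)
def circ(P,r):
    f=lambda q:np.hypot(P[:,0]-q[0],P[:,1]-q[1])-r
    return least_squares(f,P[:,:2].mean(0),loss="soft_l1",f_scale=.002).x
def rel(v):  # world vector -> tool axes
    return R.from_quat(np.roll(state()["ee_rot"],-1)).inv().apply(v)
E
python3 - <<'E'
from h import *
import cv2
ims=[]
for n in("top","scene"):
    z=np.load(f"/tmp/{n}0.npz"); p,d,W=z["p"],z["d"],z["W"]; c=cam(n); print(n,"cam at",(-c[1].T@c[2]).round(2))
    capture(n)
    for q,lo,hi in(("light1",.017,.031),("gourd1",.052,.068),("crate",.048,.063),("runner",-.002,.009),("console",.035,.046)):
        for o in outline_of(n,q):
            m=cv2.erode(o["mask"].astype(np.uint8),np.ones((1,1)))>0
            w=W[m&(d>0)]; w=w[(w[:,2]>lo)&(w[:,2]<hi)]
            if len(w)<15 or o["score"]<.4: continue
            if q=="gourd1": print(q,o["bbox"],circ(w,.028).round(4),len(w),p[o["mask"]].mean(0).astype(int))
            else: print(q,rect(w),len(w),"med z",np.median(w[:,2]).round(4))
    for q in("light1","gourd1","crate","runner","console","fader_a_top","mark_a","votive","napkin_ring"):
        zz=dict(light1=.012,gourd1=.04,fader_a_top=.065,mark_a=.04,runner=0).get(q,0)
        print(q,[(round(o["score"],2),onz(n,o["location"],zz)[:2].round(3).tolist()) for o in tip_of(n,q)])
    x=(136,160,216,250) if n=="top" else (280,165,410,275)
    im=p[x[1]:x[3],x[0]:x[2]]; ims.append(cv2.resize(im,(400,450 if n=="top" else 340),interpolation=cv2.INTER_CUBIC))
a=np.zeros((450,800,3),np.uint8);a[:,:400]=ims[0];a[:340,400:]=ims[1]
cv2.imwrite("pics/crop0.png",a[:,:,::-1])
E
```

```text
top cam at [0.43 0.01 1.41]
light1 ([430.1, -68.3], [51.0, 68.5], np.float32(-17.2)) 290 med z 0.0235
light1 ([556.8, 14.8], [69.5, 51.6], np.float32(8.1)) 288 med z 0.0233
gourd1 [165.1, 195.6, 178.8, 215.3] [0.4793 0.3178] 45 [104  55  33]
gourd1 [162.4, 167.9, 178.5, 183.3] [0.5697 0.3267] 23 [110  57  34]
crate ([718.7, -15.4], [150.0, 151.0], np.float32(-2.7)) 261 med z 0.0535
runner ([523.0, -318.9], [152.5, 340.9], np.float32(-8.0)) 3817 med z 0.0029
console ([522.9, 308.6], [179.0, 198.9], np.float32(-85.8)) 2163 med z 0.0393
light1 [(0.8, [0.432, -0.065]), (0.72, [0.552, 0.016])]
gourd1 [(0.76, [0.477, 0.302]), (0.74, [0.479, 0.458]), (0.71, [0.365, 0.283]), (0.62, [0.345, 0.369]), (0.45, [0.573, 0.327])]
crate [(0.94, [0.718, -0.022])]
runner [(0.66, [0.535, -0.328])]
console [(0.57, [0.513, 0.31]), (0.29, [0.534, -0.304])]
fader_a_top []
mark_a []
votive [(0.49, [0.651, 0.127])]
napkin_ring [(0.28, [0.554, 0.02])]
scene cam at [1.18 0.37 1.27]
light1 ([559.4, 17.1], [69.6, 52.4], np.float32(6.7)) 360 med z 0.0232
light1 ([433.4, -65.5], [52.3, 67.3], np.float32(-17.6)) 288 med z 0.0231
gourd1 [335.5, 202.5, 351.8, 222.5] [0.4751 0.3177] 58 [123  57  14]
gourd1 [325.8, 231.4, 344.5, 246.9] [0.5673 0.3259] 67 [124  57  12]
crate ([719.6, -13.6], [152.5, 151.5], np.float32(87.5)) 446 med z 0.0534
runner ([523.0, -317.2], [154.7, 340.1], np.float32(-8.5)) 3934 med z 0.0028
console ([524.7, 311.6], [182.0, 198.2], np.float32(-86.2)) 3108 med z 0.0395
light1 [(0.94, [0.433, -0.07]), (0.88, [0.564, 0.026])]
gourd1 [(0.75, [0.506, 0.47]), (0.7, [0.58, 0.329]), (0.64, [0.483, 0.321]), (0.51, [0.364, 0.391]), (0.48, [0.382, 0.299])]
crate [(0.78, [0.714, -0.007])]
runner [(0.59, [0.522, -0.323])]
console [(0.72, [0.537, 0.316]), (0.66, [0.719, -0.012])]
fader_a_top [(0.56, [0.482, 0.248])]
mark_a [(0.19, [0.483, 0.325])]
votive [(0.62, [0.644, 0.133])]
napkin_ring [(0.52, [0.647, -0.13])]
```

View pics/crop0.png

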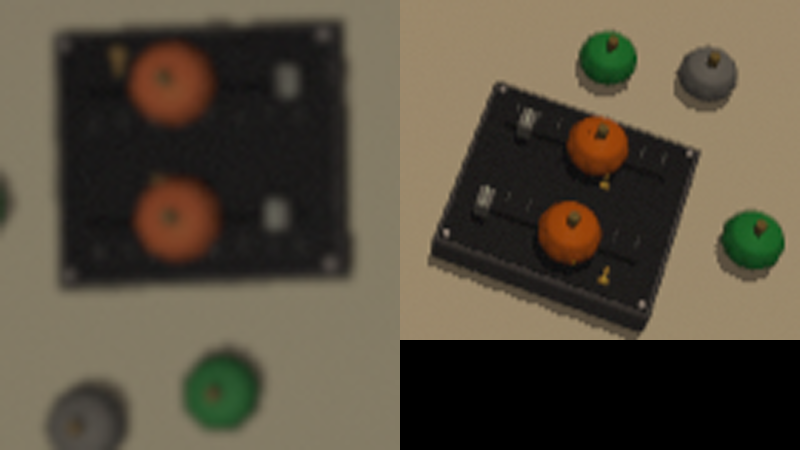

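The crop confirms two orange gourds standing on the console beside its brass pointers. The green and grey ones are on the cloth and are look-alikes. Gourd a is at (0.477, 0.318) and b at (0.5685, 0.326). I start moving now.

```bash
cat >> h.py <<'E'
def ori(psi,tau=0):
    s,c=np.sin(np.radians(psi)),np.cos(np.radians(psi))
    return R.from_matrix(np.array([[-s,c,0],[c,s,0],[0,0,-1]]).T)*R.from_rotvec([0,np.radians(tau),0])
def go(*T, grasp=True):
    """targets (x,y,z,psi,tau): grasp point (or TCP) poses -> rows from the present pose"""
    s=state(); q=R.from_quat(np.roll(s["ee_rot"],-1)); p0=np.array(s["tcp_pos"])
    for x,y,z,psi,tau in T:
        o=ori(psi,tau); t=np.array([x,y,z])+(o.apply([0,0,grasp_offset]) if grasp else 0)
        print((x,y,z,psi,tau),"->",q.inv().apply(t-p0).round(4).tolist(),np.degrees((q.inv()*o).as_rotvec()).round(1).tolist())
E
python3 -c "
from h import *
go((.6,-.25,.25,-30,0),(.477,.318,.20,4,0),(.477,.318,.061,4,0))"
```

```text
(0.6, -0.25, 0.25, -30, 0) -> [0.4586, -0.2643, -0.0001] [-0.0, 0.0, -37.5]
(0.477, 0.318, 0.2, 4, 0) -> [0.5624, -0.8362, 0.05] [-0.0, -0.0, -71.5]
(0.477, 0.318, 0.061, 4, 0) -> [0.5624, -0.8361, 0.189] [-0.0, -0.0, -71.5]
```

```bash
python3 -m crank '[0.4586,-0.2643,0,0,0,-37.5,0.07, 0.4586,-0.2643,0,0,0,-37.5,0.07, 0.4586,-0.2643,0,0,0,-37.5,0.07, 0.4586,-0.2643,0,0,0,-37.5,0.07, 0.4586,-0.2643,0,0,0,-37.5,0.07, 0.4586,-0.2643,0,0,0,-37.5,0.07, 0.4586,-0.2643,0,0,0,-37.5,0.07, 0.4586,-0.2643,0,0,0,-37.5,0.07, 0.4586,-0.2643,0,0,0,-37.5,0.07, 0.4586,-0.2643,0,0,0,-37.5,0.07, 0.4586,-0.2643,0,0,0,-37.5,0.07, 0.4586,-0.2643,0,0,0,-37.5,0.07]' 40; python3 -c "
from h import *
print(state()['joint_pos'])
go((.477,.318,.20,4,0),(.477,.318,.061,4,0))"
```

```text
time: 3.7
tcp_pos: [0.6034, -0.2443, 0.2314]
ee_rot: [-0.001, 0.864, 0.503, 0.001]
contact_force: [-0.8, 0.0, -0.8]
grip_width: 0.0701
grip_force: 0.0
[ 0.43822829  0.51622107 -0.2088706   1.77016926  0.13089045  0.86750629
 -0.34484439]
(0.477, 0.318, 0.2, 4, 0) -> [0.4266, -0.3874, 0.0511] [0.1, -0.2, -33.6]
(0.477, 0.318, 0.061, 4, 0) -> [0.4262, -0.3874, 0.1901] [0.1, -0.2, -33.6]
```

```bash
python3 -m crank '[0.427,-0.387,0.051,0,0,-33.6,0.07, 0.427,-0.387,0.051,0,0,-33.6,0.07, 0.427,-0.387,0.051,0,0,-33.6,0.07, 0.427,-0.387,0.051,0,0,-33.6,0.07, 0.427,-0.387,0.051,0,0,-33.6,0.07, 0.427,-0.387,0.051,0,0,-33.6,0.07, 0.427,-0.387,0.051,0,0,-33.6,0.07, 0.427,-0.387,0.051,0,0,-33.6,0.07, 0.427,-0.387,0.051,0,0,-33.6,0.07, 0.427,-0.387,0.051,0,0,-33.6,0.07, 0.427,-0.387,0.051,0,0,-33.6,0.07, 0.427,-0.387,0.051,0,0,-33.6,0.07]' 40; python3 -c "
from h import *
go((.477,.318,.061,4,0))"
```

```text
time: 4.9
tcp_pos: [0.4772, 0.3168, 0.1803]
ee_rot: [-0.0, 0.683, 0.73, 0.001]
contact_force: [0.7, -0.5, 0.3]
grip_width: 0.0698
grip_force: 0.0
(0.477, 0.318, 0.061, 4, 0) -> [0.001, -0.0002, 0.138] [0.0, -0.1, -0.2]
```

```bash
python3 -m crank '[0.001,0,0.05,0,0,0,0.07, 0.001,0,0.09,0,0,0,0.07, 0.001,0,0.12,0,0,0,0.07, 0.001,0,0.138,0,0,0,0.07, 0.001,0,0.138,0,0,0,0.07, 0.001,0,0.138,0,0,0,0.04, 0.001,0,0.138,0,0,0,0.04, 0.001,0,0.138,0,0,0,0.04, 0.001,0,0.138,0,0,0,0.04, 0.001,0,0.138,0,0,0,0.04, 0.001,0,0.138,0,0,0,0.04]' 40; python3 -m crank '[0,0,-0.03,0,0,0,0.04, 0,0,-0.08,0,0,0,0.04, 0,0,-0.13,0,0,0,0.04, 0,0,-0.14,0,0,0,0.04, 0,0,-0.14,0,0,0,0.04]'; python3 -c "
from h import *
go((.719,-.045,.18,-3,0),(.719,-.045,.045,-3,0))"
```

```text
time: 6.0
tcp_pos: [0.4787, 0.3143, 0.043]
ee_rot: [0.0, 0.685, 0.729, 0.001]
contact_force: [-0.5, -1.8, 7.3]
grip_width: 0.0547
grip_force: 42.8
time: 6.5
tcp_pos: [0.4791, 0.3146, 0.1843]
ee_rot: [0.001, 0.685, 0.729, 0.002]
contact_force: [0.5, -0.3, -1.3]
grip_width: 0.0547
grip_force: 43.0
(0.719, -0.045, 0.18, -3, 0) -> [-0.3739, 0.2169, 0.023] [0.2, -0.1, 6.6]
(0.719, -0.045, 0.045, -3, 0) -> [-0.3741, 0.2165, 0.158] [0.2, -0.1, 6.6]
```

```bash
python3 -m crank '[-0.374,0.217,0.023,0,0,6.6,0.04, -0.374,0.217,0.023,0,0,6.6,0.04, -0.374,0.217,0.023,0,0,6.6,0.04, -0.374,0.217,0.023,0,0,6.6,0.04, -0.374,0.217,0.023,0,0,6.6,0.04, -0.374,0.217,0.023,0,0,6.6,0.04, -0.374,0.217,0.023,0,0,6.6,0.04, -0.374,0.217,0.023,0,0,6.6,0.04, -0.374,0.217,0.023,0,0,6.6,0.04, -0.374,0.217,0.023,0,0,6.6,0.04, -0.374,0.217,0.023,0,0,6.6,0.04, -0.374,0.217,0.023,0,0,6.6,0.04]'; python3 -c "
from h import *
go((.719,-.045,.029,-3,0))"
```

```text
time: 7.7
tcp_pos: [0.7172, -0.0437, 0.1577]
ee_rot: [-0.001, 0.725, 0.689, -0.001]
contact_force: [-0.6, 1.0, -1.2]
grip_width: 0.0548
grip_force: 43.0
(0.719, -0.045, 0.029, -3, 0) -> [-0.0013, 0.0023, 0.1474] [-0.1, -0.0, 0.1]
```

```bash
python3 -m crank '[-0.001,0.002,0.05,0,0,0,0.04, -0.001,0.002,0.1,0,0,0,0.04, -0.001,0.002,0.13,0,0,0,0.04, -0.001,0.002,0.147,0,0,0,0.04, -0.001,0.002,0.147,0,0,0,0.04, -0.001,0.002,0.147,0,0,0,0.04, -0.001,0.002,0.147,0,0,0,0.068, -0.001,0.002,0.147,0,0,0,0.068, -0.001,0.002,0.147,0,0,0,0.068, -0.001,0.002,0.147,0,0,0,0.068]'; python3 -m crank '[0,0,-0.05,0,0,0,0.068, 0,0,-0.1,0,0,0,0.068, 0,0,-0.15,0,0,0,0.068, 0,0,-0.16,0,0,0,0.068]'; python3 -c "
from h import *
go((.5685,.3253,.20,4,0))"
```

```text
time: 8.7
tcp_pos: [0.7206, -0.0467, 0.0131]
ee_rot: [0.0, 0.725, 0.688, 0.0]
contact_force: [0.0, 1.2, 0.4]
grip_width: 0.068
grip_force: 0.0
time: 9.1
tcp_pos: [0.7232, -0.0463, 0.1792]
ee_rot: [0.003, 0.725, 0.688, 0.003]
contact_force: [0.4, 1.1, -0.3]
grip_width: 0.0682
grip_force: 0.0
(0.5685, 0.3253, 0.2, 4, 0) -> [0.3629, -0.174, -0.0035] [0.5, -0.0, -7.0]
```

```bash
python3 -m crank '[0.363,-0.174,0,0,0,-7,0.07, 0.363,-0.174,0,0,0,-7,0.07, 0.363,-0.174,0,0,0,-7,0.07, 0.363,-0.174,0,0,0,-7,0.07, 0.363,-0.174,0,0,0,-7,0.07, 0.363,-0.174,0,0,0,-7,0.07, 0.363,-0.174,0,0,0,-7,0.07, 0.363,-0.174,0,0,0,-7,0.07, 0.363,-0.174,0,0,0,-7,0.07, 0.363,-0.174,0,0,0,-7,0.07, 0.363,-0.174,0,0,0,-7,0.07, 0.363,-0.174,0,0,0,-7,0.07]'; python3 -c "
from h import *
go((.5685,.3253,.061,4,0))"
```

```text
time: 10.3
tcp_pos: [0.5664, 0.323, 0.1721]
ee_rot: [0.0, 0.683, 0.73, -0.0]
contact_force: [-0.0, 0.7, -0.1]
grip_width: 0.0703
grip_force: 0.0
(0.5685, 0.3253, 0.061, 4, 0) -> [0.0023, 0.0022, 0.1298] [0.0, 0.1, -0.1]
```

```bash
python3 -m crank '[0.002,0.002,0.05,0,0,0,0.07, 0.002,0.002,0.09,0,0,0,0.07, 0.002,0.002,0.115,0,0,0,0.07, 0.002,0.002,0.13,0,0,0,0.07, 0.002,0.002,0.13,0,0,0,0.07, 0.002,0.002,0.13,0,0,0,0.04, 0.002,0.002,0.13,0,0,0,0.04, 0.002,0.002,0.13,0,0,0,0.04, 0.002,0.002,0.13,0,0,0,0.04, 0.002,0.002,0.13,0,0,0,0.04, 0.002,0.002,0.13,0,0,0,0.04]' 40; python3 -m crank '[0,0,-0.03,0,0,0,0.04, 0,0,-0.08,0,0,0,0.04, 0,0,-0.13,0,0,0,0.04, 0,0,-0.14,0,0,0,0.04, 0,0,-0.14,0,0,0,0.04]'; python3 -c "
from h import *
go((.719,.021,.18,-3,0))"
```

```text
time: 11.4
tcp_pos: [0.5679, 0.3275, 0.0435]
ee_rot: [0.0, 0.682, 0.731, 0.001]
contact_force: [0.2, -1.8, 7.2]
grip_width: 0.0546
grip_force: 42.9
time: 11.9
tcp_pos: [0.5682, 0.3278, 0.1849]
ee_rot: [0.001, 0.682, 0.731, 0.002]
contact_force: [-0.0, 0.5, -1.1]
grip_width: 0.0545
grip_force: 42.9
(0.719, 0.021, 0.18, -3, 0) -> [-0.3166, 0.129, 0.0235] [0.2, -0.1, 7.0]
```

```bash
python3 -m crank '[-0.317,0.129,0.02,0,0,7,0.04, -0.317,0.129,0.02,0,0,7,0.04, -0.317,0.129,0.02,0,0,7,0.04, -0.317,0.129,0.02,0,0,7,0.04, -0.317,0.129,0.02,0,0,7,0.04, -0.317,0.129,0.02,0,0,7,0.04, -0.317,0.129,0.02,0,0,7,0.04, -0.317,0.129,0.02,0,0,7,0.04, -0.317,0.129,0.02,0,0,7,0.04, -0.317,0.129,0.02,0,0,7,0.04, -0.317,0.129,0.02,0,0,7,0.04]'; python3 -c "
from h import *
go((.719,.021,.029,-3,0))"
```

```text
time: 13.0
tcp_pos: [0.7174, 0.022, 0.1617]
ee_rot: [-0.001, 0.724, 0.689, -0.0]
contact_force: [0.2, 0.2, -0.8]
grip_width: 0.0545
grip_force: 42.9
(0.719, 0.021, 0.029, -3, 0) -> [-0.001, 0.0018, 0.1514] [-0.1, -0.0, 0.2]
```

```bash
python3 -m crank '[-0.001,0.002,0.05,0,0,0,0.04, -0.001,0.002,0.1,0,0,0,0.04, -0.001,0.002,0.13,0,0,0,0.04, -0.001,0.002,0.151,0,0,0,0.04, -0.001,0.002,0.151,0,0,0,0.04, -0.001,0.002,0.151,0,0,0,0.04, -0.001,0.002,0.151,0,0,0,0.068, -0.001,0.002,0.151,0,0,0,0.068, -0.001,0.002,0.151,0,0,0,0.068, -0.001,0.002,0.151,0,0,0,0.068]'; python3 -m crank '[0,0,-0.05,0,0,0,0.068, 0,0,-0.1,0,0,0,0.068, 0,0,-0.15,0,0,0,0.068, 0,0,-0.2,0,0,0,0.068, 0,0,-0.2,0,15,0,0.068, 0,0,-0.2,0,30,0,0.068,0,0,-0.2,0,30,0,0.068,0,0,-0.2,0,30,0,0.068,0,0,-0.2,0,30,0,0.068]'; python3 - <<'E'
from h import *
print(np.round(state()["joint_pos"],3))
for n in("top","scene"):
    p,d=capture(n); W=world(n,d); save(f"pics/{n}1.png",p)
    for o in outline_of(n,"light1"):
        w=W[o["mask"]&(d>0)]; w=w[(w[:,2]>.017)&(w[:,2]<.031)]
        if len(w)>20: print(n,o["score"],rect(w),len(w))
E
```

```text
time: 14.0
tcp_pos: [0.7203, 0.0189, 0.0118]
ee_rot: [0.0, 0.725, 0.688, 0.0]
contact_force: [1.0, 0.3, 1.3]
grip_width: 0.0678
grip_force: 0.0
time: 14.9
tcp_pos: [0.7198, 0.0136, 0.2089]
ee_rot: [-0.179, 0.703, 0.662, 0.187]
contact_force: [-0.5, -0.4, -1.7]
grip_width: 0.0678
grip_force: 0.0
[ 5.290e-01  7.570e-01 -6.880e-01  1.621e+00 -9.500e-02  8.610e-01
 -1.000e-03]
top 0.79 ([557.2, 14.9], [70.1, 51.6], np.float32(8.6)) 290
top 0.52 ([430.0, -68.6], [51.4, 68.5], np.float32(-17.2)) 294
scene 0.76 ([432.7, -66.2], [56.6, 71.6], np.float32(-17.1)) 331
scene 0.64 ([557.4, 16.5], [71.6, 53.1], np.float32(9.6)) 370
```

View pics/scene1.png

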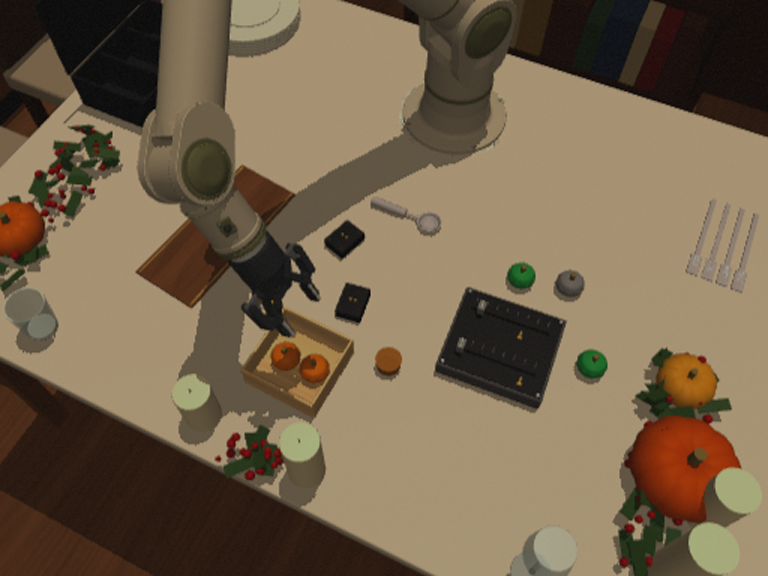

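Scene view: both gourds are in the box at about (285,355) and (315,367), and the lights are unmoved. The faders are now in full view. Before flipping the lights I test how far the tool can tilt above the runner.

```bash
python3 -c "
from h import *
go((.52,-.29,.25,-30,30),(.52,-.29,.25,-30,65))"
```

```text
(0.52, -0.29, 0.25, -30, 30) -> [-0.2598, -0.1802, -0.1747] [-13.5, 0.0, 23.6]
(0.52, -0.29, 0.25, -30, 65) -> [-0.2498, -0.1767, -0.1785] [-20.3, 34.4, 18.7]
```

```bash
python3 -m crank '[-0.26,-0.18,-0.175,-13.5,0,23.6,0.068, -0.26,-0.18,-0.175,-13.5,0,23.6,0.068, -0.26,-0.18,-0.175,-13.5,0,23.6,0.068, -0.26,-0.18,-0.175,-13.5,0,23.6,0.068, -0.26,-0.18,-0.175,-13.5,0,23.6,0.068, -0.26,-0.18,-0.175,-13.5,0,23.6,0.068, -0.25,-0.177,-0.178,-20.3,34.4,18.7,0.08, -0.25,-0.177,-0.178,-20.3,34.4,18.7,0.08, -0.25,-0.177,-0.178,-20.3,34.4,18.7,0.08, -0.25,-0.177,-0.178,-20.3,34.4,18.7,0.08, -0.25,-0.177,-0.178,-20.3,34.4,18.7,0.08, -0.25,-0.177,-0.178,-20.3,34.4,18.7,0.08]'; python3 -c "
from h import *
print(np.round(state()['joint_pos'],3))
go((.52,-.29,.25,-30,65),(.52,-.29,.25,-30,0),(.52,-.29,.25,-30,-65))"
```

```text
time: 16.3
tcp_pos: [0.5275, -0.2763, 0.2392]
ee_rot: [-0.27, 0.731, 0.42, 0.465]
contact_force: [0.0, 0.3, -0.8]
grip_width: 0.0801
grip_force: 0.0
[ 1.44   0.949 -0.976  1.852 -0.499  0.891  0.49 ]
(0.52, -0.29, 0.25, -30, 65) -> [0.0032, 0.0004, 0.0] [0.0, -0.0, -0.3]
(0.52, -0.29, 0.25, -30, 0) -> [-0.0137, 0.0004, -0.0108] [-0.1, -65.0, -0.2]
(0.52, -0.29, 0.25, -30, -65) -> [-0.0111, 0.0004, -0.0307] [-0.3, -130.0, -0.1]
```

```bash
python3 -m crank '[-0.0137,0,-0.011,0,-65,0,0.08, -0.0137,0,-0.011,0,-65,0,0.08, -0.0137,0,-0.011,0,-65,0,0.08, -0.0137,0,-0.011,0,-65,0,0.08, -0.0137,0,-0.011,0,-65,0,0.08, -0.0137,0,-0.011,0,-65,0,0.08, -0.0137,0,-0.011,0,-65,0,0.08, -0.0137,0,-0.011,0,-65,0,0.08]'; python3 -m crank '[0.0025,0,-0.02,0,-65,0,0.08, 0.0025,0,-0.02,0,-65,0,0.08, 0.0025,0,-0.02,0,-65,0,0.08, 0.0025,0,-0.02,0,-65,0,0.08, 0.0025,0,-0.02,0,-65,0,0.08, 0.0025,0,-0.02,0,-65,0,0.08, 0.0025,0,-0.02,0,-65,0,0.08, 0.0025,0,-0.02,0,-65,0,0.08, 0.0025,0,-0.02,0,-65,0,0.08,0.0025,0,-0.02,0,-65,0,0.08]'; python3 -c "
from h import *
print(np.round(state()['joint_pos'],3))
go((.52,-.29,.25,-30,-65))
go((.558,.0155,.15,98.5,0),(.558,.0155,.15,-81.5,0))
"
```

```text
time: 17.1
tcp_pos: [0.5233, -0.2857, 0.2386]
ee_rot: [0.006, 0.865, 0.502, 0.0]
contact_force: [0.8, -0.3, -0.9]
grip_width: 0.0799
grip_force: 0.0
time: 18.1
tcp_pos: [0.5222, -0.2863, 0.2544]
ee_rot: [0.269, 0.732, 0.422, -0.463]
contact_force: [-0.5, 0.0, 0.8]
grip_width: 0.0803
grip_force: 0.0
[-0.059  0.728  0.03   1.849  0.87   1.453 -1.088]
(0.52, -0.29, 0.25, -30, -65) -> [0.002, -0.0002, 0.0244] [0.1, -0.3, -0.1]
(0.558, 0.0155, 0.15, 98.5, 0) -> [0.2304, -0.1198, -0.2002] [-70.9, 34.4, -112.0]
(0.558, 0.0155, 0.15, -81.5, 0) -> [0.2304, -0.1198, -0.2002] [29.1, 60.0, 45.8]
```

```bash
python3 -m crank '[0,0,-0.02,0,65,0,0.078, 0,0,-0.02,0,65,0,0.078, 0,0,-0.02,0,65,0,0.078, 0,0,-0.02,0,65,0,0.078, 0,0,-0.02,0,65,0,0.078, 0,0,-0.02,0,65,0,0.078, 0,0,-0.02,0,65,0,0.078, 0,0,-0.02,0,65,0,0.078, 0,0,-0.02,0,65,0,0.078]'; python3 -c "
from h import *
go((.5425,.0134,.15,-81.1,0),(.5425,.0134,.15,-81.1,25))"
```

```text
time: 19.0
tcp_pos: [0.5278, -0.2773, 0.2646]
ee_rot: [0.002, 0.869, 0.495, 0.002]
contact_force: [-0.1, -0.2, 0.0]
grip_width: 0.078
grip_force: 0.0
(0.5425, 0.0134, 0.15, -81.1, 0) -> [0.2575, -0.1362, 0.1328] [0.3, -0.2, 50.5]
(0.5425, 0.0134, 0.15, -81.1, 25) -> [0.2625, -0.1301, 0.131] [-10.8, 23.2, 49.7]
```

```bash
python3 -m crank '[0.262,-0.13,0.1,-10.8,23.2,49.7,0.078, 0.262,-0.13,0.1,-10.8,23.2,49.7,0.078, 0.262,-0.13,0.1,-10.8,23.2,49.7,0.078, 0.262,-0.13,0.1,-10.8,23.2,49.7,0.078, 0.262,-0.13,0.1,-10.8,23.2,49.7,0.078, 0.262,-0.13,0.1,-10.8,23.2,49.7,0.078, 0.262,-0.13,0.1,-10.8,23.2,49.7,0.078, 0.262,-0.13,0.1,-10.8,23.2,49.7,0.078, 0.262,-0.13,0.1,-10.8,23.2,49.7,0.078, 0.262,-0.13,0.1,-10.8,23.2,49.7,0.078]'; python3 -c "
from h import *
print(np.round(state()['joint_pos'],3))
go((.5425,.0134,.05,-81.1,25),(.5425,.0134,.022,-81.1,25),(.5425,.0134,.2,-81.1,25))"
```

```text
time: 20.0
tcp_pos: [0.5586, 0.0212, 0.1873]
ee_rot: [-0.021, 0.977, 0.083, 0.196]
contact_force: [0.5, 0.9, 0.2]
grip_width: 0.078
grip_force: 0.0
[-0.245  0.378  0.161  2.318 -1.046  0.107 -0.482]
(0.5425, 0.0134, 0.05, -81.1, 25) -> [-0.0681, 0.0063, 0.1387] [-0.8, 2.3, 0.7]
(0.5425, 0.0134, 0.022, -81.1, 25) -> [-0.0789, 0.0066, 0.1645] [-0.8, 2.3, 0.7]
(0.5425, 0.0134, 0.2, -81.1, 25) -> [-0.0102, 0.0051, 0.0003] [-0.8, 2.3, 0.7]
```

Outward tilt hits the q5/q6 limits, so I grasp with the tool turned half round and tilted inward.

```bash
python3 -m crank '[0,0,-0.06,0,-23,0,0.078, 0,0,-0.06,0,-23,0,0.078, 0,0,-0.06,0,-23,0,0.078, 0,0,-0.06,0,-23,0,0.078, 0,0,-0.06,0,-23,0,0.078]'; python3 -m crank '[0,0,0,0,0,-90,0.078, 0,0,0,0,0,-90,0.078, 0,0,0,0,0,-90,0.078, 0,0,0,0,0,-90,0.078, 0,0,0,0,0,-90,0.078, 0,0,0,0,0,-90,0.078, 0,0,0,0,0,-90,0.078, 0,0,0,0,0,-90,0.078, 0,0,0,0,0,-90,0.078, 0,0,0,0,0,-90,0.078, 0,0,0,0,0,-90,0.078,0,0,0,0,0,-90,0.078]'; python3 - <<'E'
from h import *
print(np.round(state()['joint_pos'],3))
for n in("top","scene"):
    p,d=capture(n); W=world(n,d)
    for o in outline_of(n,"light1"):
        w=W[o["mask"]&(d>0)]; w=w[(w[:,2]>.017)&(w[:,2]<.031)]
        if len(w)>20: print(n,o["score"],rect(w),len(w))
u=np.array([np.cos(np.radians(188.9)),np.sin(np.radians(188.9))]); g=np.array([.5573,.0157])-.015*u; print(g)
go((*g,.15,98.9,25))
E
```

```text
time: 20.5
tcp_pos: [0.5376, 0.0162, 0.2439]
ee_rot: [-0.003, 0.996, 0.085, -0.005]
contact_force: [0.1, 1.0, -0.2]
grip_width: 0.0781
grip_force: 0.0
time: 21.7
tcp_pos: [0.5357, 0.0146, 0.2424]
ee_rot: [-0.005, 0.645, 0.764, 0.001]
contact_force: [-0.1, -0.2, 0.2]
grip_width: 0.0779
grip_force: 0.0
[-0.413  0.381  0.39   2.032 -0.215  0.774  0.276]
top 0.81 ([429.5, -70.6], [47.2, 68.6], np.float32(-17.2)) 242
scene 0.87 ([558.4, 16.8], [68.9, 53.3], np.float32(7.3)) 352
scene 0.51 ([430.5, -64.0], [50.6, 71.3], np.float32(-20.1)) 174
scene 0.5 ([643.8, 134.0], [48.2, 47.9], np.float32(85.4)) 228
[0.5721194  0.01802066]
(np.float64(0.5721193979865409), np.float64(0.01802065579449202), 0.15, 98.9, 25) -> [-0.0029, 0.0296, 0.1082] [19.5, 18.9, -87.9]
```

```bash
python3 -m crank '[-0.003,0.03,0.08,19.5,18.9,-87.9,0.078, -0.003,0.03,0.08,19.5,18.9,-87.9,0.078, -0.003,0.03,0.08,19.5,18.9,-87.9,0.078, -0.003,0.03,0.08,19.5,18.9,-87.9,0.078, -0.003,0.03,0.08,19.5,18.9,-87.9,0.078, -0.003,0.03,0.08,19.5,18.9,-87.9,0.078, -0.003,0.03,0.08,19.5,18.9,-87.9,0.078, -0.003,0.03,0.08,19.5,18.9,-87.9,0.078, -0.003,0.03,0.08,19.5,18.9,-87.9,0.078, -0.003,0.03,0.08,19.5,18.9,-87.9,0.078, -0.003,0.03,0.08,19.5,18.9,-87.9,0.078, -0.003,0.03,0.08,19.5,18.9,-87.9,0.078]'; python3 -c "
from h import *
print(np.round(state()['joint_pos'],3))
go((.572,.018,.05,98.9,25),(.572,.018,.022,98.9,25))"
```

```text
time: 23.1
tcp_pos: [0.5652, 0.0171, 0.16]
ee_rot: [-0.216, -0.077, 0.973, -0.017]
contact_force: [-0.3, 0.1, -0.4]
grip_width: 0.0781
grip_force: 0.0
[-0.082  0.681 -0.087  1.731  0.057  1.17   1.534]
(0.572, 0.018, 0.05, 98.9, 25) -> [-0.0528, -0.0002, 0.1155] [-0.0, -0.1, 0.2]
(0.572, 0.018, 0.022, 98.9, 25) -> [-0.0646, -0.0002, 0.1408] [-0.0, -0.1, 0.2]
```

```bash
python3 -m crank '[-0.02,0,0.045,0,0,0,0.078, -0.037,0,0.081,0,0,0,0.078, -0.053,0,0.1155,0,0,0,0.078, -0.0646,0,0.141,0,0,0,0.078, -0.0646,0,0.141,0,0,0,0.078, -0.0646,0,0.141,0,0,0,0.078, -0.0646,0,0.141,0,0,0,0.04, -0.0646,0,0.141,0,0,0,0.04, -0.0646,0,0.141,0,0,0,0.04, -0.0646,0,0.141,0,0,0,0.04, -0.0646,0,0.141,0,0,0,0.04]' 50; python3 -c "
from h import *
go((.572,.018,.022,98.9,25),(.572,.018,.12,98.9,25))"
```

```text
time: 24.2
tcp_pos: [0.5651, 0.0162, 0.0075]
ee_rot: [-0.214, -0.076, 0.974, -0.017]
contact_force: [0.8, 0.7, 6.3]
grip_width: 0.051
grip_force: 52.9
(0.572, 0.018, 0.022, 98.9, 25) -> [-0.0003, 0.0008, 0.0026] [-0.0, 0.2, 0.0]
(0.572, 0.018, 0.12, 98.9, 25) -> [0.0409, 0.0008, -0.0864] [-0.0, 0.2, 0.0]
```

```bash
python3 -m crank '[0.02,0,-0.043,0,0,0,0.04, 0.041,0,-0.086,0,0,0,0.04, 0.063,0,-0.135,0,0,0,0.04, 0.063,0,-0.135,0,0,0,0.04]'; python3 -c "
from h import *
print(state()['grip_width'])
go((.56,-.1,.22,40,0),(.58,-.2,.22,0,0))"
```

```text
time: 24.6
tcp_pos: [0.5669, 0.0161, 0.1611]
ee_rot: [-0.211, -0.076, 0.974, -0.017]
contact_force: [-0.6, 0.3, -1.1]
grip_width: 0.0508
grip_force: 53.5
0.050766850293647706
(0.56, -0.1, 0.22, 40, 0) -> [0.0392, -0.1136, -0.0263] [-12.6, -22.2, 58.0]
(0.58, -0.2, 0.22, 0, 0) -> [0.0354, -0.2155, -0.028] [-21.0, -18.0, 97.3]
```

```bash
python3 -m crank '[0.035,-0.215,-0.028,-21,-18,97.3,0.04, 0.035,-0.215,-0.028,-21,-18,97.3,0.04, 0.035,-0.215,-0.028,-21,-18,97.3,0.04, 0.035,-0.215,-0.028,-21,-18,97.3,0.04, 0.035,-0.215,-0.028,-21,-18,97.3,0.04, 0.035,-0.215,-0.028,-21,-18,97.3,0.04, 0.035,-0.215,-0.028,-21,-18,97.3,0.04, 0.035,-0.215,-0.028,-21,-18,97.3,0.04, 0.035,-0.215,-0.028,-21,-18,97.3,0.04, 0.035,-0.215,-0.028,-21,-18,97.3,0.04, 0.035,-0.215,-0.028,-21,-18,97.3,0.04, 0.035,-0.215,-0.028,-21,-18,97.3,0.04]'; python3 -c "
from h import *
print(np.round(state()['joint_pos'],3))
go((.612,-.318,.15,-8,-65))"
```

```text
time: 25.8
tcp_pos: [0.5773, -0.1996, 0.1951]
ee_rot: [-0.002, 0.709, 0.705, -0.004]
contact_force: [-0.7, 1.0, -2.1]
grip_width: 0.0508
grip_force: 53.3
[-0.032  0.534  0.402  1.917 -0.288  0.755  0.526]
(0.612, -0.318, 0.15, -8, -65) -> [-0.1349, 0.0336, 0.053] [3.9, -64.7, 7.1]
```

```bash
python3 -m crank '[-0.135,0.034,0.053,3.9,-64.7,7.1,0.04, -0.135,0.034,0.053,3.9,-64.7,7.1,0.04, -0.135,0.034,0.053,3.9,-64.7,7.1,0.04, -0.135,0.034,0.053,3.9,-64.7,7.1,0.04, -0.135,0.034,0.053,3.9,-64.7,7.1,0.04, -0.135,0.034,0.053,3.9,-64.7,7.1,0.04, -0.135,0.034,0.053,3.9,-64.7,7.1,0.04, -0.135,0.034,0.053,3.9,-64.7,7.1,0.04, -0.135,0.034,0.053,3.9,-64.7,7.1,0.04, -0.135,0.034,0.053,3.9,-64.7,7.1,0.04, -0.135,0.034,0.053,3.9,-64.7,7.1,0.04]'; python3 - <<'E'
from h import *
print(np.round(state()['joint_pos'],3))
go((.612,-.318,.15,-8,-65),(.612,-.318,.062,-8,-65),(.612,-.318,.053,-8,-65))
p,d=capture("scene"); K,r,t=cam("scene"); P=r@np.array([.612,-.318,.15])+t; u=K@P; u=u[:2]/u[2]; a,b=int(u[0]),int(u[1]); print(a,b)
save("pics/s2.png",p,5,(max(a-60,0),max(b-50,0),a+60,b+50))
W=world("scene",d)[max(b-50,0):b+50,max(a-60,0):a+60].reshape(-1,3); w=W[(abs(W[:,0]-.61)<.06)&(abs(W[:,1]+.33)<.05)&(W[:,2]>.05)]; print(w.min(0),w.max(0))
E
```

```text
time: 26.9
tcp_pos: [0.6109, -0.3358, 0.1432]
ee_rot: [0.353, 0.636, 0.555, -0.403]
contact_force: [0.1, 0.3, -1.8]
grip_width: 0.0505
grip_force: 53.5
[-0.635  1.313  1.189  1.954  0.021  0.417 -0.11 ]
(0.612, -0.318, 0.15, -8, -65) -> [0.0013, -0.0014, -0.0003] [0.2, -0.2, 0.1]
(0.612, -0.318, 0.062, -8, -65) -> [0.0809, -0.0015, 0.0372] [0.2, -0.2, 0.1]
(0.612, -0.318, 0.053, -8, -65) -> [0.0891, -0.0015, 0.0411] [0.2, -0.2, 0.1]
118 146
[ 0.55889975 -0.34788683  0.11111926] [ 0.66975718 -0.28013164  0.18742689]
```

View pics/s2.png

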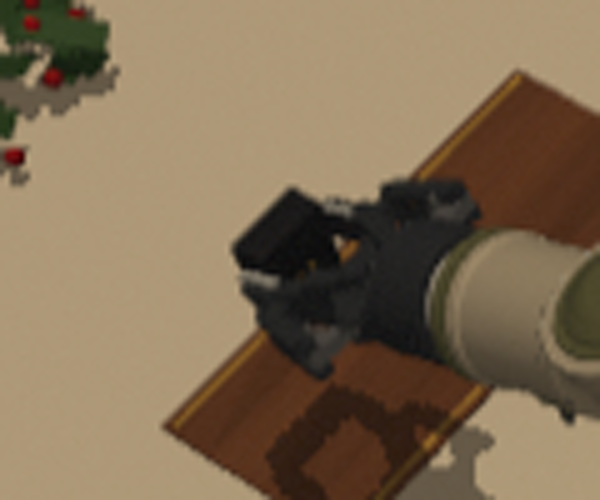

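Crop: the light hangs upright between the fingers at (285,240), feet side toward the gripper. I lower it onto the runner.

```bash
python3 -m crank '[0.03,-0.001,0.0135,0,0,0,0.04, 0.06,-0.001,0.027,0,0,0,0.04, 0.078,-0.001,0.036,0,0,0,0.04, 0.0855,-0.001,0.0395,0,0,0,0.04, 0.0855,-0.001,0.0395,0,0,0,0.04]'; python3 -m crank '[0.002,0,0.001,0,0,0,0.04, 0.0035,0,0.0016,0,0,0,0.04, 0.0035,0,0.0016,0,0,0,0.04]'; python3 -c "
from h import *
print(np.round(state()['joint_pos'],3))
go((.612,-.318,.053,-8,-65))"
```

```text
time: 27.45
tcp_pos: [0.6101, -0.3346, 0.0475]
ee_rot: [0.353, 0.635, 0.556, -0.404]
contact_force: [0.4, 0.3, -1.4]
grip_width: 0.0509
grip_force: 53.6
time: 27.75
tcp_pos: [0.6107, -0.3342, 0.045]
ee_rot: [0.354, 0.635, 0.556, -0.404]
contact_force: [0.8, 0.8, 3.0]
grip_width: 0.051
grip_force: 53.7
[-0.622  1.451  1.11   1.936 -0.045  0.366 -0.187]
(0.612, -0.318, 0.053, -8, -65) -> [-0.0004, -0.0009, 0.0006] [0.3, -0.0, 0.2]
```

```bash
python3 -m crank '[0,0,0,0,0,0,0.055, 0,0,0,0,0,0,0.06, 0,0,0,0,0,0,0.07, 0,0,0,0,0,0,0.075, 0,0,0,0,0,0,0.075, 0,0,-0.03,0,0,0,0.075, 0,0,-0.06,0,0,0,0.075, 0,0,-0.1,0,0,0,0.075, -0.08,0,-0.15,0,0,0,0.075, -0.1,0,-0.18,0,0,0,0.075]'; python3 - <<'E'
from h import *
print(np.round(state()['joint_pos'],3))
p,d=capture("scene"); K,r,t=cam("scene"); P=r@np.array([.61,-.33,.04])+t; u=K@P; u=u[:2]/u[2]; a,b=int(u[0]),int(u[1]); print(a,b)
save("pics/s3.png",p,5,(max(a-60,0),max(b-50,0),a+60,b+50))
for n in("scene","top"):
  p,d=capture(n); W=world(n,d).reshape(-1,3)
  w=W[(abs(W[:,0]-.61)<.06)&(abs(W[:,1]+.33)<.045)&(W[:,2]>.062)&(W[:,2]<.085)]; print(n,len(w), rect(w) if len(w)>8 else 0, np.median(w[:,2]) if len(w) else 0)
E
```

```text
time: 28.75
tcp_pos: [0.625, -0.2227, 0.1841]
ee_rot: [0.353, 0.634, 0.556, -0.405]
contact_force: [0.3, -0.8, 0.9]
grip_width: 0.0751
grip_force: 0.0
[-0.805  1.261  1.217  1.912  0.028  0.631 -0.13 ]
123 166
scene 147 ([611.0, -329.6], [29.0, 52.4], np.float32(-9.9)) 0.07184059539627728
top 121 ([610.9, -330.9], [24.1, 53.2], np.float32(-7.3)) 0.0721142492908786
```

View pics/s3.png

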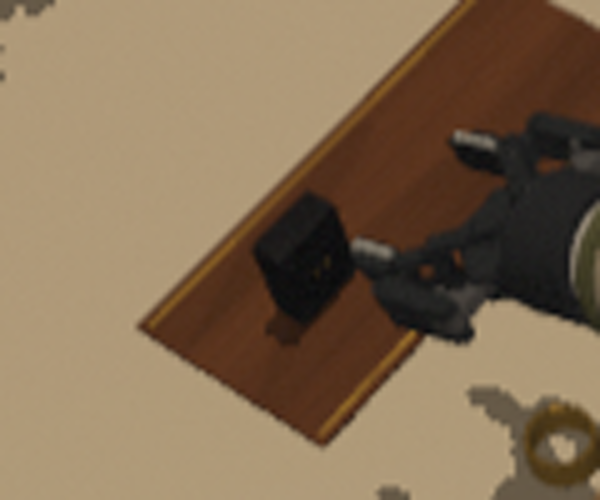

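Crop: the light stands upright at (305,258), feet side toward the gripper, measured at (0.611, −0.3305) with its top at 0.072. I regrasp it from above.

```bash
python3 -c "
from h import *
go((.61,-.25,.25,-8,0),(.595,-.40,.17,-8,28))"
```

```text
(0.61, -0.25, 0.25, -8, 0) -> [-0.0538, -0.0127, 0.0075] [0.4, 64.9, 0.3]
(0.595, -0.4, 0.17, -8, 28) -> [-0.0436, -0.008, 0.169] [0.3, 92.9, 0.4]
```

```bash
python3 -m crank '[-0.08,0,0,0,64.9,0,0.075, -0.08,0,0,0,64.9,0,0.075, -0.08,0,0,0,64.9,0,0.075, -0.08,0,0,0,64.9,0,0.075, -0.08,0,0,0,64.9,0,0.075, -0.08,0,0,0,64.9,0,0.075, -0.08,0,0,0,64.9,0,0.075, -0.08,0,0,0,64.9,0,0.075, -0.08,0,0,0,64.9,0,0.075]';  python3 -c "
from h import *
print(np.round(state()['joint_pos'],3))
go((.6015,-.398,.171,-8,28))"
```

```text
time: 29.8
tcp_pos: [0.6184, -0.263, 0.2561]
ee_rot: [-0.001, 0.756, 0.655, 0.0]
contact_force: [-1.0, -0.6, -0.4]
grip_width: 0.0751
grip_force: 0.0
[-0.063  0.573  0.609  1.729 -0.388  0.963  0.553]
(0.6015, -0.398, 0.171, -8, 28) -> [-0.1273, 0.0026, 0.1015] [0.0, 28.0, -0.2]
```

```bash
python3 -m crank '[-0.127,0.003,0.05,0,28,0,0.075, -0.127,0.003,0.05,0,28,0,0.075, -0.127,0.003,0.1015,0,28,0,0.075, -0.127,0.003,0.1015,0,28,0,0.075, -0.127,0.003,0.1015,0,28,0,0.075, -0.127,0.003,0.1015,0,28,0,0.075, -0.127,0.003,0.1015,0,28,0,0.075, -0.127,0.003,0.1015,0,28,0,0.075]';  python3 -c "
from h import *
print(np.round(state()['joint_pos'],3))
go((.610,-.3375,.056,-8,28))"
```

```text
time: 30.6
tcp_pos: [0.6087, -0.3806, 0.1555]
ee_rot: [-0.159, 0.729, 0.64, 0.181]
contact_force: [1.3, 0.6, -0.0]
grip_width: 0.075
grip_force: 0.0
[ 0.472  0.82   0.349  1.518 -0.683  1.248  0.985]
(0.61, -0.3375, 0.056, -8, 28) -> [-0.0086, -0.0041, 0.1267] [-0.3, 0.1, 0.5]
```

```bash
python3 -m crank '[-0.0086,-0.004,0.03,0,0,0.4,0.075, -0.0086,-0.004,0.06,0,0,0.4,0.075, -0.0086,-0.004,0.09,0,0,0.4,0.075, -0.0086,-0.004,0.115,0,0,0.4,0.075, -0.0086,-0.004,0.127,0,0,0.4,0.075, -0.0086,-0.004,0.127,0,0,0.4,0.075, -0.0086,-0.004,0.127,0,0,0.4,0.04, -0.0086,-0.004,0.127,0,0,0.4,0.04, -0.0086,-0.004,0.127,0,0,0.4,0.04, -0.0086,-0.004,0.127,0,0,0.4,0.04, -0.0086,-0.004,0.127,0,0,0.4,0.04]' 50;  python3 -c "
from h import *
print(np.round(state()['joint_pos'],3))
go((.610,-.3375,.056,-8,28),(.61,-.3375,.15,-8,28),(.61,-.3375,.15,-8,-20))"
```

```text
time: 31.7
tcp_pos: [0.6103, -0.3326, 0.0398]
ee_rot: [-0.159, 0.733, 0.636, 0.181]
contact_force: [0.2, -0.9, 6.2]
grip_width: 0.0514
grip_force: 53.2
[ 0.447  0.917  0.289  1.642 -0.773  1.039  1.066]
(0.61, -0.3375, 0.056, -8, 28) -> [0.0033, 0.0004, 0.002] [-0.1, 0.1, -0.1]
(0.61, -0.3375, 0.15, -8, 28) -> [0.0472, 0.0002, -0.081] [-0.1, 0.1, -0.1]
(0.61, -0.3375, 0.15, -8, -20) -> [0.0333, 0.0002, -0.0872] [-0.1, -47.9, -0.0]
```

```bash
python3 -m crank '[0.02,0,-0.04,0,0,0,0.04, 0.047,0,-0.081,0,0,0,0.04, 0.047,0,-0.081,0,0,0,0.04]';  python3 -c "
from h import *
go((.6125,-.312,.15,-8,-62))"
```

```text
time: 32.0
tcp_pos: [0.613, -0.3301, 0.1385]
ee_rot: [-0.156, 0.733, 0.637, 0.182]
contact_force: [1.0, -0.8, -1.8]
grip_width: 0.0512
grip_force: 53.3
(0.6125, -0.312, 0.15, -8, -62) -> [0.0024, -0.003, -0.0018] [0.2, -89.7, -0.1]
```

```bash
python3 -m crank '[0.002,-0.003,-0.002,0,-89.7,0,0.04, 0.002,-0.003,-0.002,0,-89.7,0,0.04, 0.002,-0.003,-0.002,0,-89.7,0,0.04, 0.002,-0.003,-0.002,0,-89.7,0,0.04, 0.002,-0.003,-0.002,0,-89.7,0,0.04, 0.002,-0.003,-0.002,0,-89.7,0,0.04, 0.002,-0.003,-0.002,0,-89.7,0,0.04, 0.002,-0.003,-0.002,0,-89.7,0,0.04, 0.002,-0.003,-0.002,0,-89.7,0,0.04, 0.002,-0.003,-0.002,0,-89.7,0,0.04, 0.002,-0.003,-0.002,0,-89.7,0,0.04, 0.002,-0.003,-0.002,0,-89.7,0,0.04]';  python3 -c "
from h import *
print(np.round(state()['joint_pos'],3))
go((.6125,-.312,.15,-8,-62),(.6125,-.312,.036,-8,-62),(.6125,-.312,.026,-8,-62))"
```

```text
time: 33.2
tcp_pos: [0.6085, -0.3242, 0.1304]
ee_rot: [0.335, 0.644, 0.566, -0.391]
contact_force: [-0.3, 0.3, -1.6]
grip_width: 0.0507
grip_force: 53.3
[-0.655  1.35   1.241  1.959 -0.251  0.431  0.155]
(0.6125, -0.312, 0.15, -8, -62) -> [-0.0114, 0.0022, -0.0016] [-0.1, -0.0, 0.7]
(0.6125, -0.312, 0.036, -8, -62) -> [0.0892, 0.0035, 0.052] [-0.1, -0.0, 0.7]
(0.6125, -0.312, 0.026, -8, -62) -> [0.0981, 0.0036, 0.0567] [-0.1, -0.0, 0.7]
```

```bash
python3 -m crank '[0.03,0.003,0.017,0,0,0,0.04, 0.06,0.003,0.035,0,0,0,0.04, 0.08,0.003,0.047,0,0,0,0.04, 0.09,0.003,0.052,0,0,0,0.04, 0.09,0.003,0.052,0,0,0,0.04]'; python3 -m crank '[0.005,0,0.0027,0,0,0,0.04, 0.007,0,0.0037,0,0,0,0.04, 0.007,0,0.0037,0,0,0,0.04]'; python3 -c "
from h import *
print(np.round(state()['joint_pos'],3))
go((.6125,-.312,.026,-8,-62))"
```

```text
time: 33.7
tcp_pos: [0.6096, -0.3304, 0.03]
ee_rot: [0.334, 0.648, 0.564, -0.388]
contact_force: [0.1, -0.1, -1.3]
grip_width: 0.0508
grip_force: 53.3
time: 34.0
tcp_pos: [0.61, -0.3297, 0.023]
ee_rot: [0.335, 0.647, 0.564, -0.388]
contact_force: [0.1, 0.2, -1.0]
grip_width: 0.0512
grip_force: 53.3
[-0.625  1.485  1.141  1.932 -0.33   0.369  0.077]
(0.6125, -0.312, 0.026, -8, -62) -> [0.0057, 0.0, 0.0015] [-0.1, -0.3, 0.2]
```

```bash
python3 -m crank '[0.0025,0,0.0013,0,0,0,0.04, 0.0035,0,0.0019,0,0,0,0.04, 0.0035,0,0.0019,0,0,0,0.04]'; python3 -m crank '[0.001,0,0.0005,0,0,0,0.04, 0.0018,0,0.0009,0,0,0,0.04, 0.0018,0,0.0009,0,0,0,0.04]'
```

```text
time: 34.3
tcp_pos: [0.6099, -0.3298, 0.0189]
ee_rot: [0.335, 0.647, 0.564, -0.389]
contact_force: [-0.5, 2.2, 0.4]
grip_width: 0.051
grip_force: 53.6
time: 34.6
tcp_pos: [0.6099, -0.33, 0.0186]
ee_rot: [0.336, 0.647, 0.563, -0.389]
contact_force: [-1.8, 6.6, 9.6]
grip_width: 0.0511
grip_force: 54.5
```

```bash
python3 -m crank '[0,0,0,0,0,0,0.055, 0,0,0,0,0,0,0.06, 0,0,0,0,0,0,0.07, 0,0,0,0,0,0,0.075, 0,0,0,0,0,0,0.075, 0,0,-0.03,0,0,0,0.075, 0,0,-0.06,0,0,0,0.075, 0,0,-0.1,0,0,0,0.075, -0.05,0,-0.14,0,0,0,0.075, -0.1,0,-0.18,0,0,0,0.075, -0.1,0,-0.18,0,0,0,0.075]'; python3 - <<'E'
from h import *
for n in("top","scene"):
    p,d=capture(n); W=world(n,d)
    K,r,t=cam(n); P=r@np.array([.6,-.3,.04])+t; u=K@P; u=u[:2]/u[2]; a,b=int(u[0]),int(u[1])
    if n=="scene": save("pics/s4.png",p,5,(max(a-60,0),max(b-50,0),a+60,b+50))
    for o in outline_of(n,"light1"):
        w=W[o["mask"]&(d>0)]; zm=np.median(w[:,2]); w=w[(w[:,2]>.017)&(w[:,2]<.035)]
        if len(w)>20: print(n,round(o["score"],2),rect(w),len(w),zm.round(4))
go((.55,-.2,.2,40,0))
print(np.round(state()['joint_pos'],3))
E
```

```text
time: 35.7
tcp_pos: [0.6266, -0.2194, 0.1935]
ee_rot: [0.336, 0.647, 0.564, -0.388]
contact_force: [0.4, 0.8, 0.1]
grip_width: 0.0752
grip_force: 0.0
top 0.68 ([430.9, -68.0], [48.9, 68.1], np.float32(-16.1)) 274 0.0236
top 0.66 ([607.5, -332.5], [69.4, 50.6], np.float32(83.0)) 288 0.0267
scene 0.81 ([610.0, -331.6], [74.8, 50.4], np.float32(81.4)) 319 0.0264
scene 0.28 ([727.8, -34.0], [37.3, 50.6], np.float32(-40.8)) 75 0.0399
(0.55, -0.2, 0.2, 40, 0) -> [0.0117, -0.078, -0.0035] [-26.0, 57.8, -43.0]
[-0.808  1.259  1.271  1.905 -0.117  0.647  0.029]
```

View pics/s4.png

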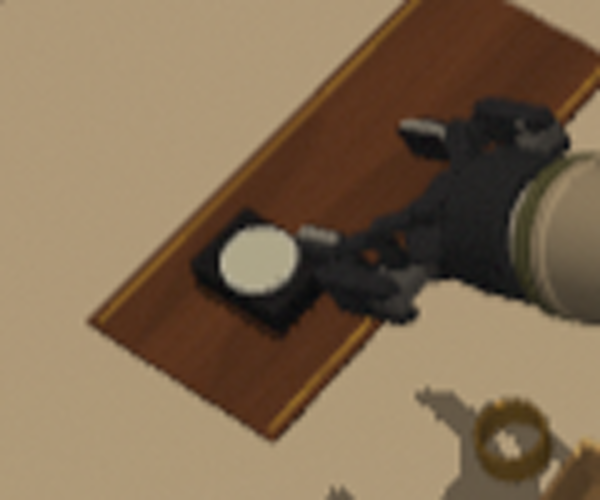

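The first light is flat, lens up, at (258,260) in the crop. Next is the second light at (0.432, −0.067).

```bash
python3 -m crank '[0.012,-0.078,-0.02,-26,57.8,-43,0.078, 0.012,-0.078,-0.02,-26,57.8,-43,0.078, 0.012,-0.078,-0.02,-26,57.8,-43,0.078, 0.012,-0.078,-0.02,-26,57.8,-43,0.078, 0.012,-0.078,-0.02,-26,57.8,-43,0.078, 0.012,-0.078,-0.02,-26,57.8,-43,0.078, 0.012,-0.078,-0.02,-26,57.8,-43,0.078, 0.012,-0.078,-0.02,-26,57.8,-43,0.078, 0.012,-0.078,-0.02,-26,57.8,-43,0.078, 0.012,-0.078,-0.02,-26,57.8,-43,0.078, 0.012,-0.078,-0.02,-26,57.8,-43,0.078, 0.012,-0.078,-0.02,-26,57.8,-43,0.078]'; python3 -c "
from h import *
go((.446,-.0714,.14,73,25))"
```

```text
time: 37.1
tcp_pos: [0.5516, -0.1844, 0.1875]
ee_rot: [-0.001, 0.423, 0.906, -0.001]
contact_force: [1.0, 0.6, -0.0]
grip_width: 0.0785
grip_force: 0.0
(0.446, -0.0714, 0.14, 73, 25) -> [0.161, -0.0124, 0.0646] [7.0, 24.2, -32.5]
```

```bash
python3 -m crank '[0.161,-0.012,0.06,7,24.2,-32.5,0.078, 0.161,-0.012,0.06,7,24.2,-32.5,0.078, 0.161,-0.012,0.06,7,24.2,-32.5,0.078, 0.161,-0.012,0.06,7,24.2,-32.5,0.078, 0.161,-0.012,0.06,7,24.2,-32.5,0.078, 0.161,-0.012,0.06,7,24.2,-32.5,0.078, 0.161,-0.012,0.06,7,24.2,-32.5,0.078, 0.161,-0.012,0.06,7,24.2,-32.5,0.078, 0.161,-0.012,0.06,7,24.2,-32.5,0.078]'; python3 - <<'E'
from h import *
print(np.round(state()['joint_pos'],3))
for n in("top","scene"):
    p,d=capture(n); W=world(n,d)
    for o in outline_of(n,"light1"):
        w=W[o["mask"]&(d>0)]; w=w[(w[:,2]>.017)&(w[:,2]<.031)]
        if len(w)>20: print(n,round(o["score"],2),rect(w),len(w))
go((.446,-.0714,.05,73,25),(.446,-.0714,.022,73,25))
E
```

```text
time: 38.0
tcp_pos: [0.439, -0.07, 0.1292]
ee_rot: [-0.212, 0.145, 0.966, 0.032]
contact_force: [0.1, 0.2, -0.1]
grip_width: 0.0779
grip_force: 0.0
[ 0.052  0.607  0.062  2.045 -0.144  0.922  1.496]
top 0.71 ([607.8, -332.7], [68.6, 50.0], np.float32(82.0)) 262
top 0.44 ([443.5, -63.4], [32.2, 46.6], np.float32(-20.0)) 115
scene 0.84 ([609.4, -330.1], [71.3, 52.0], np.float32(81.8)) 337
scene 0.58 ([431.3, -66.9], [55.3, 72.7], np.float32(-18.0)) 326
(0.446, -0.0714, 0.05, 73, 25) -> [-0.0393, 0.0008, 0.0878] [0.1, 0.2, -0.0]
(0.446, -0.0714, 0.022, 73, 25) -> [-0.051, 0.0008, 0.1132] [0.1, 0.2, -0.0]
```

```bash
python3 -m crank '[-0.018,0.001,0.04,0,0,0,0.078, -0.033,0.001,0.073,0,0,0,0.078, -0.044,0.001,0.098,0,0,0,0.078, -0.051,0.001,0.113,0,0,0,0.078, -0.051,0.001,0.113,0,0,0,0.078, -0.051,0.001,0.113,0,0,0,0.078, -0.051,0.001,0.113,0,0,0,0.04, -0.051,0.001,0.113,0,0,0,0.04, -0.051,0.001,0.113,0,0,0,0.04, -0.051,0.001,0.113,0,0,0,0.04, -0.051,0.001,0.113,0,0,0,0.04]' 50; python3 -c "
from h import *
go((.446,-.0714,.022,73,25),(.446,-.0714,.12,73,25))"
```

```text
time: 39.3
tcp_pos: [0.4392, -0.0688, 0.0062]
ee_rot: [-0.212, 0.144, 0.966, 0.033]
contact_force: [1.3, -1.2, 6.4]
grip_width: 0.0505
grip_force: 52.0
(0.446, -0.0714, 0.022, 73, 25) -> [0.0001, -0.0005, 0.0013] [0.1, 0.2, 0.0]
(0.446, -0.0714, 0.12, 73, 25) -> [0.0412, -0.0003, -0.0876] [0.1, 0.2, 0.0]
```

```bash
python3 -m crank '[0.02,0,-0.043,0,0,0,0.04, 0.041,0,-0.087,0,0,0,0.04, 0.063,0,-0.135,0,0,0,0.04, 0.063,0,-0.135,0,0,0,0.04]'; python3 -c "
from h import *
print(state()['grip_width'])
go((.48,-.2,.22,0,0))"
```

```text
time: 39.7
tcp_pos: [0.4402, -0.0693, 0.1593]
ee_rot: [-0.208, 0.144, 0.967, 0.033]
contact_force: [-0.2, -0.2, -1.7]
grip_width: 0.0513
grip_force: 53.4
0.05132813705695386
(0.48, -0.2, 0.22, 0, 0) -> [-0.052, -0.1131, -0.0702] [-15.3, -21.1, 71.8]
```

```bash
python3 -m crank '[-0.052,-0.113,-0.07,-15.3,-21.1,71.8,0.04, -0.052,-0.113,-0.07,-15.3,-21.1,71.8,0.04, -0.052,-0.113,-0.07,-15.3,-21.1,71.8,0.04, -0.052,-0.113,-0.07,-15.3,-21.1,71.8,0.04, -0.052,-0.113,-0.07,-15.3,-21.1,71.8,0.04, -0.052,-0.113,-0.07,-15.3,-21.1,71.8,0.04, -0.052,-0.113,-0.07,-15.3,-21.1,71.8,0.04, -0.052,-0.113,-0.07,-15.3,-21.1,71.8,0.04, -0.052,-0.113,-0.07,-15.3,-21.1,71.8,0.04, -0.052,-0.113,-0.07,-15.3,-21.1,71.8,0.04, -0.052,-0.113,-0.07,-15.3,-21.1,71.8,0.04]'; python3 -c "
from h import *
print(np.round(state()['joint_pos'],3))
go((.4605,-.2955,.15,-30,-65))"
```

```text
time: 40.8
tcp_pos: [0.4782, -0.1988, 0.1955]
ee_rot: [-0.004, 0.705, 0.709, -0.003]
contact_force: [-0.4, 0.4, -1.4]
grip_width: 0.0509
grip_force: 53.3
[-0.064  0.442  0.487  2.121 -0.328  0.661  0.652]
(0.4605, -0.2955, 0.15, -30, -65) -> [-0.1113, -0.0263, 0.0535] [16.7, -63.4, 27.3]
```

```bash
python3 -m crank '[-0.111,-0.026,0.053,16.7,-63.4,27.3,0.04, -0.111,-0.026,0.053,16.7,-63.4,27.3,0.04, -0.111,-0.026,0.053,16.7,-63.4,27.3,0.04, -0.111,-0.026,0.053,16.7,-63.4,27.3,0.04, -0.111,-0.026,0.053,16.7,-63.4,27.3,0.04, -0.111,-0.026,0.053,16.7,-63.4,27.3,0.04, -0.111,-0.026,0.053,16.7,-63.4,27.3,0.04, -0.111,-0.026,0.053,16.7,-63.4,27.3,0.04, -0.111,-0.026,0.053,16.7,-63.4,27.3,0.04, -0.111,-0.026,0.053,16.7,-63.4,27.3,0.04, -0.111,-0.026,0.053,16.7,-63.4,27.3,0.04, -0.111,-0.026,0.053,16.7,-63.4,27.3,0.04]'; python3 -c "
from h import *
print(np.round(state()['joint_pos'],3))
go((.4605,-.2955,.15,-30,-65),(.4605,-.2955,.062,-30,-65),(.4605,-.2955,.053,-30,-65))"
```

```text
time: 42.0
tcp_pos: [0.4514, -0.311, 0.1431]
ee_rot: [0.267, 0.732, 0.42, -0.465]
contact_force: [0.5, -0.5, -1.1]
grip_width: 0.0503
grip_force: 53.4
[-0.641  1.333  1.222  2.07  -0.135  0.657 -0.125]
(0.4605, -0.2955, 0.15, -30, -65) -> [0.0013, 0.0001, -0.0005] [-0.3, -0.1, -0.2]
(0.4605, -0.2955, 0.062, -30, -65) -> [0.081, 0.0001, 0.0369] [-0.3, -0.1, -0.2]
(0.4605, -0.2955, 0.053, -30, -65) -> [0.0892, 0.0, 0.0407] [-0.3, -0.1, -0.2]
```

```bash
python3 -m crank '[0.03,0,0.0135,0,0,0,0.04, 0.06,0,0.027,0,0,0,0.04, 0.078,0,0.0355,0,0,0,0.04, 0.086,0,0.0393,0,0,0,0.04, 0.086,0,0.0393,0,0,0,0.04]'; python3 -m crank '[0.002,0,0.001,0,0,0,0.04, 0.0032,0,0.0015,0,0,0,0.04, 0.0032,0,0.0015,0,0,0,0.04]'; python3 -c "
from h import *
print(np.round(state()['joint_pos'],3))
go((.4605,-.2955,.053,-30,-65))"
```

```text
time: 42.5
tcp_pos: [0.4522, -0.3102, 0.0483]
ee_rot: [0.268, 0.731, 0.42, -0.466]
contact_force: [-0.6, 0.4, -1.9]
grip_width: 0.0511
grip_force: 53.4
time: 42.8
tcp_pos: [0.4524, -0.3102, 0.0466]
ee_rot: [0.269, 0.731, 0.419, -0.466]
contact_force: [0.6, 2.7, 5.8]
grip_width: 0.0509
grip_force: 53.9
[-0.62   1.457  1.109  2.048 -0.221  0.603 -0.195]
(0.4605, -0.2955, 0.053, -30, -65) -> [0.0012, -0.0004, 0.0008] [-0.2, 0.1, -0.2]
```

Contact made, so I release and back off.

```bash
python3 -m crank '[0,0,0,0,0,0,0.055, 0,0,0,0,0,0,0.06, 0,0,0,0,0,0,0.07, 0,0,0,0,0,0,0.075, 0,0,0,0,0,0,0.075, 0,0,-0.03,0,0,0,0.075, 0,0,-0.06,0,0,0,0.075, 0,0,-0.1,0,0,0,0.075, -0.08,0,-0.15,0,0,0,0.075, -0.1,0,-0.18,0,0,0,0.075]'; python3 - <<'E'
from h import *
for n in("scene","top"):
  p,d=capture(n); W=world(n,d).reshape(-1,3)
  w=W[(abs(W[:,0]-.455)<.06)&(abs(W[:,1]+.308)<.05)&(W[:,2]>.062)&(W[:,2]<.085)]; print(n,len(w), rect(w) if len(w)>8 else 0, np.median(w[:,2]) if len(w) else 0)
go((.48,-.25,.27,-30,0))
E
```

```text
time: 43.8
tcp_pos: [0.5085, -0.2125, 0.185]
ee_rot: [0.268, 0.731, 0.42, -0.467]
contact_force: [0.7, -0.4, 0.3]
grip_width: 0.0749
grip_force: 0.0
scene 132 ([455.4, -305.0], [30.2, 52.4], np.float32(-35.6)) 0.0712870438221102
top 123 ([454.2, -306.4], [24.7, 52.0], np.float32(-30.6)) 0.07245458446533799
(0.48, -0.25, 0.27, -30, 0) -> [-0.0766, -0.0074, 0.0171] [0.3, 64.9, -0.4]
```

```bash
python3 -m crank '[-0.08,-0.007,0.017,0,64.9,0,0.075, -0.08,-0.007,0.017,0,64.9,0,0.075, -0.08,-0.007,0.017,0,64.9,0,0.075, -0.08,-0.007,0.017,0,64.9,0,0.075, -0.08,-0.007,0.017,0,64.9,0,0.075, -0.08,-0.007,0.017,0,64.9,0,0.075, -0.08,-0.007,0.017,0,64.9,0,0.075, -0.08,-0.007,0.017,0,64.9,0,0.075, -0.08,-0.007,0.017,0,64.9,0,0.075]';  python3 -c "
from h import *
print(np.round(state()['joint_pos'],3))
go((.4215,-.363,.171,-30.5,28))"
```

```text
time: 44.8
tcp_pos: [0.4752, -0.2557, 0.2507]
ee_rot: [0.001, 0.869, 0.494, 0.001]
contact_force: [0.5, -0.7, 0.0]
grip_width: 0.075
grip_force: 0.0
[-0.194  0.458  0.84   2.039 -0.461  0.836  0.375]
(0.4215, -0.363, 0.171, -30.5, 28) -> [-0.111, 0.0084, 0.0961] [0.3, 28.0, -0.2]
```

```bash
python3 -m crank '[-0.111,0.008,0.03,0,28,0,0.075, -0.111,0.008,0.03,0,28,0,0.075, -0.111,0.008,0.096,0,28,0,0.075, -0.111,0.008,0.096,0,28,0,0.075, -0.111,0.008,0.096,0,28,0,0.075, -0.111,0.008,0.096,0,28,0,0.075, -0.111,0.008,0.096,0,28,0,0.075, -0.111,0.008,0.096,0,28,0,0.075, -0.111,0.008,0.096,0,28,0,0.075]';  python3 -c "
from h import *
print(np.round(state()['joint_pos'],3))
go((.452,-.3103,.056,-30.5,28))"
```

```text
time: 45.7
tcp_pos: [0.4303, -0.3501, 0.1538]
ee_rot: [-0.12, 0.841, 0.485, 0.208]
contact_force: [0.3, 0.8, -0.2]
grip_width: 0.0753
grip_force: 0.0
[ 0.535  0.643  0.468  2.013 -0.889  1.001  1.099]
(0.452, -0.3103, 0.056, -30.5, 28) -> [-0.0055, -0.0011, 0.1264] [-0.2, 0.2, 0.4]
```

```bash
python3 -m crank '[-0.005,-0.001,0.03,0,0,0.4,0.075, -0.005,-0.001,0.06,0,0,0.4,0.075, -0.005,-0.001,0.09,0,0,0.4,0.075, -0.005,-0.001,0.115,0,0,0.4,0.075, -0.005,-0.001,0.127,0,0,0.4,0.075, -0.005,-0.001,0.127,0,0,0.4,0.075, -0.005,-0.001,0.127,0,0,0.4,0.04, -0.005,-0.001,0.127,0,0,0.4,0.04, -0.005,-0.001,0.127,0,0,0.4,0.04, -0.005,-0.001,0.127,0,0,0.4,0.04, -0.005,-0.001,0.127,0,0,0.4,0.04]' 50;  python3 -c "
from h import *
print(np.round(state()['joint_pos'],3))
go((.452,-.3103,.056,-30.5,28),(.452,-.3103,.15,-30.5,28))"
```

```text
time: 46.8
tcp_pos: [0.4562, -0.3045, 0.04]
ee_rot: [-0.119, 0.843, 0.481, 0.209]
contact_force: [-0.3, -0.2, 6.7]
grip_width: 0.051
grip_force: 52.6
[ 0.641  0.772  0.175  2.093 -1.031  0.708  1.183]
(0.452, -0.3103, 0.056, -30.5, 28) -> [0.0013, -0.0007, 0.0012] [0.0, 0.2, -0.1]
(0.452, -0.3103, 0.15, -30.5, 28) -> [0.0451, -0.0007, -0.0819] [0.0, 0.2, -0.1]
```

```bash
python3 -m crank '[0.02,0,-0.04,0,0,0,0.04, 0.045,0,-0.082,0,0,0,0.04, 0.045,0,-0.082,0,0,0,0.04]';  python3 -c "
from h import *
go((.464,-.2904,.15,-30.5,-62))"
```

```text
time: 47.1
tcp_pos: [0.4582, -0.3046, 0.1376]
ee_rot: [-0.116, 0.843, 0.481, 0.209]
contact_force: [0.1, -0.5, -1.5]
grip_width: 0.051
grip_force: 53.2
(0.464, -0.2904, 0.15, -30.5, -62) -> [0.0006, -0.0022, -0.0038] [0.3, -89.7, -0.2]
```

```bash
python3 -m crank '[0,-0.002,-0.004,0,-89.7,0,0.04, 0,-0.002,-0.004,0,-89.7,0,0.04, 0,-0.002,-0.004,0,-89.7,0,0.04, 0,-0.002,-0.004,0,-89.7,0,0.04, 0,-0.002,-0.004,0,-89.7,0,0.04, 0,-0.002,-0.004,0,-89.7,0,0.04, 0,-0.002,-0.004,0,-89.7,0,0.04, 0,-0.002,-0.004,0,-89.7,0,0.04, 0,-0.002,-0.004,0,-89.7,0,0.04, 0,-0.002,-0.004,0,-89.7,0,0.04, 0,-0.002,-0.004,0,-89.7,0,0.04, 0,-0.002,-0.004,0,-89.7,0,0.04]';  python3 -c "
from h import *
print(np.round(state()['joint_pos'],3))
go((.464,-.2904,.15,-30.5,-62),(.464,-.2904,.034,-30.5,-62),(.464,-.2904,.026,-30.5,-62))"
```

```text
time: 48.3
tcp_pos: [0.4552, -0.3018, 0.1329]
ee_rot: [0.255, 0.742, 0.428, -0.45]
contact_force: [-1.1, 0.4, -1.4]
grip_width: 0.051
grip_force: 53.1
[-0.644  1.32   1.215  2.068 -0.187  0.662 -0.08 ]
(0.464, -0.2904, 0.15, -30.5, -62) -> [-0.0084, 0.0018, -0.0019] [-0.0, 0.2, 0.4]
(0.464, -0.2904, 0.034, -30.5, -62) -> [0.0942, 0.0025, 0.0522] [-0.0, 0.2, 0.4]
(0.464, -0.2904, 0.026, -30.5, -62) -> [0.1013, 0.0026, 0.0559] [-0.0, 0.2, 0.4]
```

```bash
python3 -m crank '[0.03,0.002,0.016,0,0,0,0.04, 0.06,0.002,0.033,0,0,0,0.04, 0.082,0.002,0.045,0,0,0,0.04, 0.094,0.002,0.052,0,0,0,0.04, 0.094,0.002,0.052,0,0,0,0.04]'; python3 -m crank '[0.003,0,0.0016,0,0,0,0.04, 0.006,0,0.0032,0,0,0,0.04, 0.006,0,0.0032,0,0,0,0.04]'; python3 -c "
from h import *
go((.464,-.2904,.022,-30.5,-62))"
```

```text
time: 48.8
tcp_pos: [0.4544, -0.306, 0.028]
ee_rot: [0.253, 0.745, 0.425, -0.447]
contact_force: [-0.3, 0.1, -0.6]
grip_width: 0.0511
grip_force: 53.1
time: 49.1
tcp_pos: [0.4549, -0.3057, 0.0221]
ee_rot: [0.254, 0.745, 0.425, -0.447]
contact_force: [0.3, -0.7, -1.6]
grip_width: 0.0513
grip_force: 53.1
(0.464, -0.2904, 0.022, -30.5, -62) -> [0.0084, 0.0001, 0.0031] [-0.1, -0.2, 0.0]
```

```bash
python3 -m crank '[0.0025,0,0.0013,0,0,0,0.04, 0.004,0,0.0021,0,0,0,0.04, 0.004,0,0.0021,0,0,0,0.04]'; python3 -m crank '[0.0015,0,0.0008,0,0,0,0.04, 0.0025,0,0.0013,0,0,0,0.04, 0.0025,0,0.0013,0,0,0,0.04]'
```

```text
time: 49.4
tcp_pos: [0.4547, -0.3056, 0.017]
ee_rot: [0.254, 0.745, 0.425, -0.447]
contact_force: [0.5, -0.1, -1.5]
grip_width: 0.0513
grip_force: 53.1
time: 49.7
tcp_pos: [0.4546, -0.3058, 0.0149]
ee_rot: [0.254, 0.745, 0.425, -0.447]
contact_force: [0.7, 2.7, 2.9]
grip_width: 0.051
grip_force: 53.5
```

```bash
python3 -m crank '[0,0,0,0,0,0,0.055, 0,0,0,0,0,0,0.06, 0,0,0,0,0,0,0.07, 0,0,0,0,0,0,0.075, 0,0,0,0,0,0,0.075, 0,0,-0.03,0,0,0,0.075, 0,0,-0.06,0,0,0,0.075, 0,0,-0.1,0,0,0,0.075, -0.05,0,-0.14,0,0,0,0.075, -0.1,0,-0.18,0,0,0,0.075, -0.1,0,-0.18,0,0,0,0.075]'; python3 - <<'E'
from h import *
for n in("top","scene"):
    p,d=capture(n); W=world(n,d); np.savez(f"/tmp/{n}5",p=p,d=d,W=W)
    save(f"pics/{n}5.png",p,1.5)
    for o in outline_of(n,"light1"):
        w=W[o["mask"]&(d>0)]; zm=np.median(w[:,2]); w=w[(w[:,2]>.017)&(w[:,2]<.035)]
        if len(w)>20: print(n,round(o["score"],2),rect(w),len(w),zm.round(4))
    for q in("fader_a","mark_a"):
        for o in outline_of(n,q):
            w=W[o["mask"]&(d>0)]; h=w[(w[:,2]>.058)&(w[:,2]<.072)]
            print(n,q,round(o["score"],2),np.round(o["bbox"],1).tolist(),len(w),np.median(w,0).round(4),len(h),(h.mean(0).round(4) if len(h) else 0))
    for q,z in(("fader_a_top",.065),("mark_a",.04)):
        print(n,q,[(round(o["score"],2),np.round(o["location"],1).tolist(),onz(n,o["location"],z)[:2].round(4).tolist()) for o in tip_of(n,q)])
go((.52,-.2,.25,-4,0))
E
```

```text
time: 50.8
tcp_pos: [0.5125, -0.2096, 0.1909]
ee_rot: [0.255, 0.745, 0.425, -0.446]
contact_force: [2.0, 0.1, -0.1]
grip_width: 0.0752
grip_force: 0.0
top 0.67 ([608.4, -333.5], [71.0, 52.8], np.float32(81.7)) 307 0.0267
top 0.56 ([451.8, -308.2], [70.5, 50.2], np.float32(60.5)) 294 0.0268
top fader_a_top [(0.49, [193.1, 201.7], [0.4859, 0.2403])]
top mark_a []
scene 0.62 ([608.8, -330.7], [74.9, 54.1], np.float32(82.8)) 362 0.0257
scene 0.57 ([447.6, -318.2], [43.1, 51.5], np.float32(-33.4)) 129 0.0267
scene fader_a 0.37 [320.5, 201.4, 322.3, 208.8] 31 [0.4857 0.2521 0.0634] 28 [0.4853 0.2523 0.0642]
scene mark_a 0.25 [160.3, 204.0, 237.7, 278.6] 2734 [ 0.7199 -0.0173  0.01  ] 24 [ 0.7465 -0.0123  0.0592]
scene fader_a_top [(0.49, [322.0, 201.0], [0.4766, 0.2519])]
scene mark_a [(0.35, [121.2, 171.5], [0.6281, -0.3263])]
(0.52, -0.2, 0.25, -4, 0) -> [-0.0331, 0.002, -0.0323] [-14.5, 60.7, -23.9]
```

View pics/scene5.png

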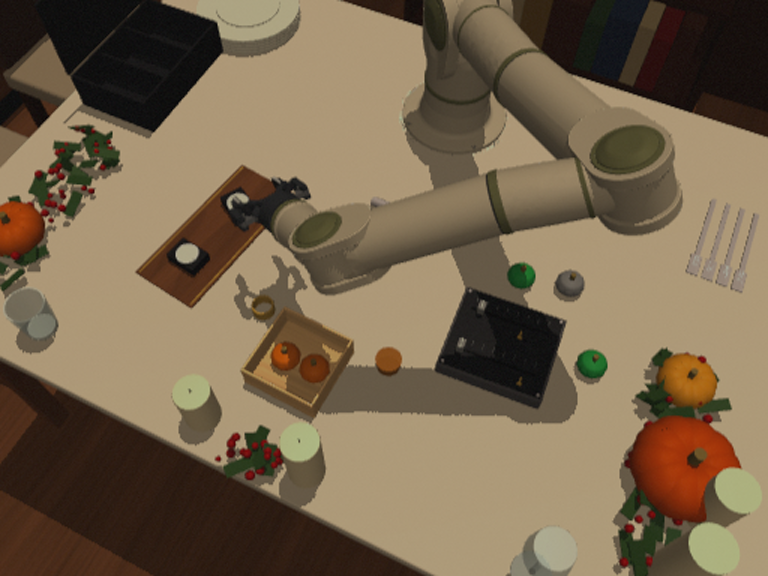

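Both lights lie lens up on the runner at (187,255) and (236,205), and the box and bystanders are undisturbed. Now I locate the caps and pointers by color within the console.

```bash
python3 -m crank '[-0.033,0.002,-0.032,-14.5,60.7,-23.9,0.075, -0.033,0.002,-0.032,-14.5,60.7,-23.9,0.075, -0.033,0.002,-0.032,-14.5,60.7,-23.9,0.075, -0.033,0.002,-0.032,-14.5,60.7,-23.9,0.075, -0.033,0.002,-0.032,-14.5,60.7,-23.9,0.075, -0.033,0.002,-0.032,-14.5,60.7,-23.9,0.075, -0.033,0.002,-0.032,-14.5,60.7,-23.9,0.075, -0.033,0.002,-0.032,-14.5,60.7,-23.9,0.075, -0.033,0.002,-0.032,-14.5,60.7,-23.9,0.075, -0.033,0.002,-0.032,-14.5,60.7,-23.9,0.075]' ; cat > fad.py <<'E'
from h import *
import sys
C=np.array([.5235,.310]); YAW=4.0
def con(P): 
    c,s=np.cos(np.radians(YAW)),np.sin(np.radians(YAW)); d=P[...,:2]-C
    return np.stack([d[...,0]*c+d[...,1]*s,-d[...,0]*s+d[...,1]*c],-1)
def look(tag):
  for n in("top","scene"):
    p,d=capture(n); W=world(n,d); v,u=np.mgrid[:384,:512]
    def plane(z): return np.array([onz(n,(a,b),z) for a,b in zip(u.ravel(),v.ravel())]).reshape(384,512,3)
    c4=con(plane(.04)); f=p.astype(int)
    w=W[(abs(c4[...,0])<.12)&(abs(c4[...,1])<.13)&(d>0)&(abs(W[...,2]-.0395)<.004)]; print(n,"console",rect(w))
    brass=((f[...,0]-f[...,2])>18+0*f[...,0])&(abs(c4[...,0])<.084)&(abs(c4[...,1])<.09)
    N,L,S,_=cv2.connectedComponentsWithStats(brass.astype(np.uint8))
    for i in range(1,N):
        if S[i,4]>=3: 
            wt=(f[...,0]-f[...,2])*(L==i); print(n,"brass",S[i].tolist(),((c4*wt[...,None]).sum((0,1))/wt.sum()).round(4))
    cw=con(W); m=(d>0)&(W[...,2]>.057)&(W[...,2]<.072)&(abs(cw[...,0])<.08)&(abs(cw[...,1])<.09)
    for sx in(-.045,.045):
        q=m&(abs(cw[...,0]-sx)<.02); k=cw[q]
        if len(k): print(n,"cap",sx,len(k),k.mean(0).round(4),k.min(0).round(4),k.max(0).round(4),"z",np.median(W[q][:,2]).round(4))
    for o in tip_of(n,"fader_a_top"): print(n,"tip",round(o["score"],2),con(onz(n,o["location"],.065)).round(4))
    for o in tip_of(n,"mark_a"): print(n,"mark",round(o["score"],2),con(onz(n,o["location"],.04)).round(4))
    x=(136,160,216,220) if n=="top" else (280,185,390,275)
    save(f"pics/{n}_{tag}.png",p,6 if n=="scene" else 8,x)
E
python3 -c "
from fad import *
look('f0')"
```

```text
time: 52.4
tcp_pos: [0.5192, -0.2016, 0.2317]
ee_rot: [0.0, 0.733, 0.68, -0.0]
contact_force: [-0.2, 1.7, -0.0]
grip_width: 0.0747
grip_force: 0.0Traceback (most recent call last):
  File "<string>", line 3, in <module>
    look('f0')
    ~~~~^^^^^^
  File "fad.py", line 11, in look
    c4=con(plane(.04)); f=p.astype(int)
           ~~~~~^^^^^
  File "fad.py", line 10, in plane
    def plane(z): return np.array([onz(n,(a,b),z) for a,b in zip(u.ravel(),v.ravel())]).reshape(384,512,3)
                                   ~~~^^^^^^^^^^^
  File "h.py", line 12, in onz
    K,r,t=cam(n); d=r.T@np.array([(uv[0]-K[0,2])/K[0,0],(uv[1]-K[1,2])/K[1,1],1]); c=-r.T@t
          ~~~^^^
  File "h.py", line 5, in cam
    m=camera_model(n); K=np.array(m["camera_matrix"],float); r=cv2.Rodrigues(np.array(m["rvec"],float))[0]; t=np.array(m["tvec"],float).ravel()
ValueError: time passes only in moves, steps and waits
```

```bash
python3 - <<'E'
s=open('fad.py').read()
a=s.index("    def plane"); b=s.index("    c4=")
s=s[:a]+"""    K,r,t=cam(n); cc=-r.T@t
    D=np.stack([(u-K[0,2])/K[0,0],(v-K[1,2])/K[1,1],np.ones(u.shape)],-1)@r
    plane=lambda z: cc+D*((z-cc[2])/D[...,2])[...,None]
"""+s[b:]
open('fad.py','w').write(s)
E
python3 -c "
from fad import *
look('f0')"
```

```text
top console ([522.6, 308.6], [178.7, 199.3], np.float32(-86.3))
top brass [158, 169, 4, 6, 20] [0.0695 0.0506]
top brass [166, 195, 4, 6, 22] [-0.0224  0.0255]
top cap -0.045 23 [-0.0444 -0.0577] [-0.0533 -0.0638] [-0.0361 -0.0527] z 0.0648
top cap 0.045 29 [ 0.0429 -0.0691] [ 0.0347 -0.0758] [ 0.0521 -0.0623] z 0.0644
scene console ([524.5, 311.3], [182.4, 199.1], np.float32(-86.3))
scene brass [320, 201, 3, 5, 9] [-0.0586 -0.0562]
scene brass [344, 220, 4, 7, 17] [-0.022   0.0283]
scene brass [306, 225, 3, 6, 11] [ 0.0324 -0.068 ]
scene brass [344, 251, 4, 7, 19] [0.0682 0.0533]
scene cap -0.045 37 [-0.0434 -0.0557] [-0.0554 -0.0628] [-0.0339 -0.0488] z 0.0645
scene cap 0.045 40 [ 0.0463 -0.0666] [ 0.0349 -0.0742] [ 0.0554 -0.0599] z 0.0639
scene tip 0.5 [ 0.195  -0.3151]
```

```bash
python3 -c "
from h import *
go((.50,.02,.2,45,0),(.4826,.2503,.15,94,0))"
```

```text
(0.5, 0.02, 0.2, 45, 0) -> [0.2167, -0.0351, 0.0496] [-0.1, 0.0, -48.8]
(0.4826, 0.2503, 0.15, 94, 0) -> [0.4453, -0.0678, 0.0995] [-0.1, -0.0, -97.8]
```

View pics/scene_f0.png

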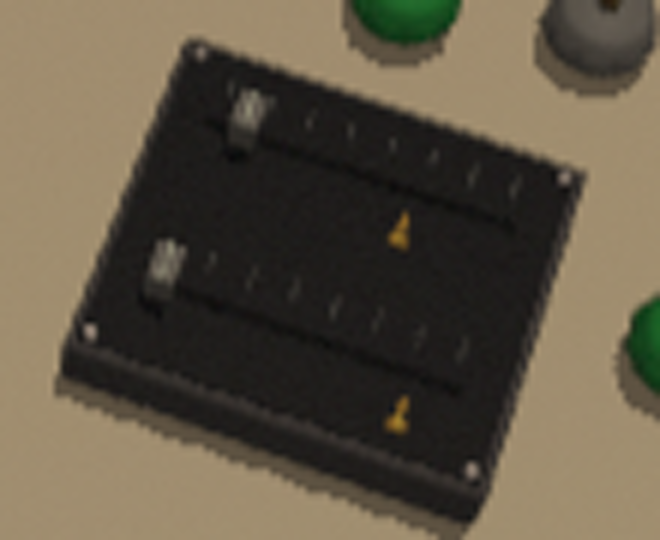

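Crop: the caps are at (249,110) for a and (167,262) for b, and the brass pointers are at (401,231) and (399,415). The slides needed are about 83.6 mm for a and 119.8 mm for b.

```bash
python3 -m crank '[0.217,-0.035,0.05,0,0,-48.8,0.035, 0.217,-0.035,0.05,0,0,-48.8,0.035, 0.217,-0.035,0.05,0,0,-48.8,0.035, 0.217,-0.035,0.05,0,0,-48.8,0.035, 0.217,-0.035,0.05,0,0,-48.8,0.035, 0.217,-0.035,0.05,0,0,-48.8,0.035, 0.445,-0.068,0.07,0,0,-97.8,0.035, 0.445,-0.068,0.07,0,0,-97.8,0.035, 0.445,-0.068,0.07,0,0,-97.8,0.035, 0.445,-0.068,0.07,0,0,-97.8,0.035, 0.445,-0.068,0.07,0,0,-97.8,0.035, 0.445,-0.068,0.07,0,0,-97.8,0.035]' 20; python3 -m crank '[0,0,0,0,0,0,0.035,0,0,0,0,0,0,0.035]'; python3 -c "
from h import *
print(np.round(state()['joint_pos'],3))
go((.4826,.2503,.046,94,0),grasp=False)"
```

```text
time: 53.95
tcp_pos: [0.4819, 0.2551, 0.1607]
ee_rot: [-0.0, -0.04, 0.999, 0.001]
contact_force: [0.5, 0.0, -0.0]
grip_width: 0.0351
grip_force: 0.0
time: 54.15
tcp_pos: [0.4831, 0.2483, 0.1614]
ee_rot: [0.0, -0.032, 1.0, -0.0]
contact_force: [-0.1, 0.8, -0.2]
grip_width: 0.0352
grip_force: 0.0
[-0.693  0.483  0.16   2.09  -0.135  0.578  1.197]
(0.4826, 0.2503, 0.046, 94, 0) -> [0.0004, 0.0021, 0.1154] [-0.0, 0.0, -0.4]
```

```bash
python3 -m crank '[0,0.002,0.04,0,0,-0.4,0.035, 0,0.002,0.075,0,0,-0.4,0.035, 0,0.002,0.1,0,0,-0.4,0.035, 0,0.002,0.1135,0,0,-0.4,0.035, 0,0.002,0.1135,0,0,-0.4,0.035, 0,0.002,0.1135,0,0,-0.4,0.005, 0,0.002,0.1135,0,0,-0.4,0.005, 0,0.002,0.1135,0,0,-0.4,0.005, 0,0.002,0.1135,0,0,-0.4,0.005, 0,0.002,0.1135,0,0,-0.4,0.005]' 20; python3 -c "
from fad import *
s=state(); p=np.array(s['tcp_pos']); c=con(p); print(c, s['grip_width'],s['grip_force'])
for ym in(.0255,.0283,.027): print(ym-c[1])"
```

```text
time: 55.15
tcp_pos: [0.4838, 0.2508, 0.0492]
ee_rot: [0.001, -0.036, 0.999, 0.0]
contact_force: [0.5, -1.3, 7.4]
grip_width: 0.0132
grip_force: 25.4
[-0.04376757 -0.05631728] 0.013198664148702176 25.430863201618195
0.08181727997054626
0.08461727997054627
0.08331727997054626
```

```bash
python3 -m crank '[0,0.01,0,0,0,0,0.005, 0,0.022,0,0,0,0,0.005, 0,0.034,0,0,0,0,0.005, 0,0.046,0,0,0,0,0.005, 0,0.058,0,0,0,0,0.005, 0,0.07,0,0,0,0,0.005, 0,0.079,0,0,0,0,0.005, 0,0.0834,0,0,0,0,0.005, 0,0.0834,0,0,0,0,0.005, 0,0.0834,0,0,0,0,0.005]'; python3 -c "
from fad import *
print(con(np.array(state()['tcp_pos'])))"; python3 -m crank '[0,0,0,0,0,0,0.03, 0,0,0,0,0,0,0.03, 0,0,0,0,0,0,0.03, 0,0,-0.04,0,0,0,0.03, 0,0,-0.09,0,0,0,0.03, 0,0,-0.11,0,0,0,0.03, 0,0,-0.11,0,0,0,0.03]'; python3 -c "
from h import *
go((.5731,.2455,.146,94,0),(.5731,.2455,.046,94,0),grasp=False)"
```

```text
time: 56.15
tcp_pos: [0.4783, 0.3353, 0.0492]
ee_rot: [0.002, -0.037, 0.999, 0.001]
contact_force: [2.4, 1.6, 5.8]
grip_width: 0.0133
grip_force: 25.3
[-0.04327826  0.02841129]
time: 56.85
tcp_pos: [0.4781, 0.3346, 0.1612]
ee_rot: [0.002, -0.037, 0.999, 0.002]
contact_force: [-0.1, 1.0, 1.0]
grip_width: 0.0301
grip_force: 0.0
(0.5731, 0.2455, 0.146, 94, 0) -> [-0.0882, -0.0959, 0.0152] [0.2, 0.2, 0.2]
(0.5731, 0.2455, 0.046, 94, 0) -> [-0.0877, -0.0962, 0.1152] [0.2, 0.2, 0.2]
```

```bash
python3 -m crank '[-0.088,-0.096,0.015,0,0,0,0.035, -0.088,-0.096,0.015,0,0,0,0.035, -0.088,-0.096,0.015,0,0,0,0.035, -0.088,-0.096,0.015,0,0,0,0.035, -0.088,-0.096,0.06,0,0,0,0.035, -0.088,-0.096,0.1,0,0,0,0.035, -0.088,-0.096,0.1135,0,0,0,0.035, -0.088,-0.096,0.1135,0,0,0,0.035]' 20; python3 -m crank '[0,0,0,0,0,0,0.005, 0,0,0,0,0,0,0.005, 0,0,0,0,0,0,0.005, 0,0,0,0,0,0,0.005, 0,0,0,0,0,0,0.005]' 20; python3 -c "
from fad import *
s=state(); p=np.array(s['tcp_pos']); c=con(p); print(c, s['grip_width'],s['grip_force']); print(.052-c[1])"
```

```text
time: 57.65
tcp_pos: [0.5701, 0.2445, 0.0424]
ee_rot: [-0.002, -0.037, 0.999, -0.001]
contact_force: [-0.3, 0.1, 0.4]
grip_width: 0.035
grip_force: 0.0
time: 58.15
tcp_pos: [0.5723, 0.2451, 0.0459]
ee_rot: [0.001, -0.037, 0.999, 0.001]
contact_force: [-1.4, 1.7, 7.3]
grip_width: 0.0138
grip_force: 25.9
[ 0.04415827 -0.06809813] 0.013831788100865824 25.92615455389023
0.1200981291145041
```

```bash
python3 -m crank '[0,0.01,0,0,0,0,0.005, 0,0.024,0,0,0,0,0.005, 0,0.038,0,0,0,0,0.005, 0,0.052,0,0,0,0,0.005, 0,0.066,0,0,0,0,0.005, 0,0.08,0,0,0,0,0.005, 0,0.094,0,0,0,0,0.005, 0,0.106,0,0,0,0,0.005, 0,0.115,0,0,0,0,0.005, 0,0.119,0,0,0,0,0.005, 0,0.119,0,0,0,0,0.005, 0,0.119,0,0,0,0,0.005]'; python3 -c "
from fad import *
print(con(np.array(state()['tcp_pos'])))"; python3 -m crank '[0,0,0,0,0,0,0.03, 0,0,0,0,0,0,0.03, 0,0,0,0,0,0,0.03, 0,0,-0.04,0,0,0,0.03, 0,0,-0.09,0,0,0,0.03, 0,-0.05,-0.15,0,0,0,0.03, 0,-0.1,-0.15,0,0,0,0.03, 0,-0.15,-0.15,0,0,0,0.03, 0,-0.2,-0.15,0,0,0,0.03, 0,-0.25,-0.15,0,0,0,0.03, 0,-0.28,-0.15,0,0,0,0.03, 0,-0.28,-0.15,0,0,0,0.03]'; python3 -c "
from fad import *
look('f1')"
```

```text
time: 59.35
tcp_pos: [0.5647, 0.3643, 0.0459]
ee_rot: [0.002, -0.037, 0.999, 0.001]
contact_force: [2.6, 2.5, 5.9]
grip_width: 0.0133
grip_force: 25.8
[0.04488057 0.05131028]
time: 60.55
tcp_pos: [0.5836, 0.0751, 0.195]
ee_rot: [0.0, -0.032, 1.0, -0.002]
contact_force: [0.4, 0.1, 0.6]
grip_width: 0.0302
grip_force: 0.0
top console ([522.7, 309.3], [178.9, 199.5], np.float32(-86.6))
top brass [158, 169, 4, 5, 16] [0.071  0.0506]
top brass [166, 195, 4, 6, 20] [-0.0214  0.0255]
top cap -0.045 27 [-0.045   0.0251] [-0.0527  0.0182] [-0.0357  0.0326] z 0.0646
top cap 0.045 24 [0.0452 0.0478] [0.0364 0.0428] [0.0547 0.0542] z 0.0646
top tip 0.6 [ 0.1541 -0.3367]
top tip 0.51 [-0.0409  0.0273]
scene console ([524.5, 310.9], [181.7, 199.1], np.float32(-86.7))
scene brass [349, 211, 2, 5, 8] [-0.0564  0.0284]
scene brass [344, 220, 4, 7, 17] [-0.0217  0.0283]
scene brass [295, 239, 1, 3, 3] [ 0.0794 -0.0879]
scene brass [348, 241, 3, 6, 11] [0.034  0.0527]
scene brass [344, 251, 4, 7, 19] [0.0685 0.0533]
scene cap -0.045 38 [-0.0435  0.0275] [-0.0577  0.0211] [-0.0334  0.034 ] z 0.0624
scene cap 0.045 40 [0.0467 0.0503] [0.035  0.0438] [0.0566 0.0572] z 0.0637
scene tip 0.39 [-0.0479  0.0231]
scene mark 0.41 [0.0272 0.0039]
scene mark 0.3 [-0.0637  0.0295]
```

View pics/scene_f1.png

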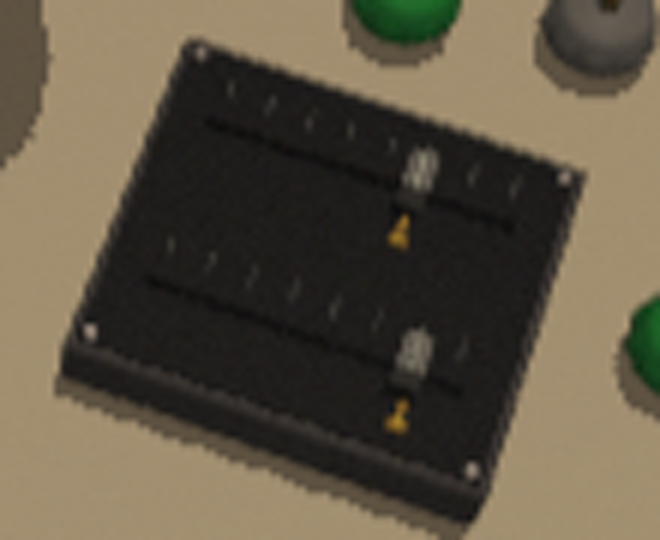

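Fader a is level with its pointer (within about 0.5 mm in both cameras). Fader b is about 2.7 mm short in both, so I nudge it.

```bash
python3 -c "
from fad import *
c,s=np.cos(np.radians(YAW)),np.sin(np.radians(YAW)); x,y=.045,.0518
w=C+np.array([x*c-y*s,x*s+y*c]); print(w)
go((*w,.16,94,0),(*w,.046,94,0),grasp=False)"
```

```text
[0.564777   0.36481286]
(np.float64(0.5647769969217463), np.float64(0.3648128591219445), 0.16, 94, 0) -> [-0.0027, 0.2796, 0.0346] [0.0, -0.0, 0.4]
(np.float64(0.5647769969217463), np.float64(0.3648128591219445), 0.046, 94, 0) -> [-0.0027, 0.2795, 0.1486] [0.0, -0.0, 0.4]
```

```bash
python3 -m crank '[-0.003,0.28,0.03,0,0,0,0.035, -0.003,0.28,0.03,0,0,0,0.035, -0.003,0.28,0.03,0,0,0,0.035, -0.003,0.28,0.03,0,0,0,0.035, -0.003,0.28,0.03,0,0,0,0.035, -0.003,0.28,0.03,0,0,0,0.035, -0.003,0.28,0.03,0,0,0,0.035, -0.003,0.28,0.03,0,0,0,0.035, -0.003,0.28,0.07,0,0,0,0.035, -0.003,0.28,0.11,0,0,0,0.035, -0.003,0.28,0.146,0,0,0,0.035, -0.003,0.28,0.146,0,0,0,0.035]' 20; python3 -m crank '[0,0,0,0,0,0,0.035, 0,0,0,0,0,0,0.005, 0,0,0,0,0,0,0.005, 0,0,0,0,0,0,0.005, 0,0,0,0,0,0,0.005, 0,0,0,0,0,0,0.005]' 20; python3 -c "
from fad import *
print(con(np.array(state()['tcp_pos'])))"
```

```text
time: 62.05
tcp_pos: [0.5637, 0.3607, 0.0445]
ee_rot: [-0.003, -0.036, 0.999, -0.002]
contact_force: [-0.5, -0.6, -0.5]
grip_width: 0.035
grip_force: 0.0
time: 62.65
tcp_pos: [0.5674, 0.3639, 0.051]
ee_rot: [0.002, -0.037, 0.999, 0.001]
contact_force: [-0.7, -1.6, 8.0]
grip_width: 0.0133
grip_force: 24.6
[0.04751392 0.05075747]
```

```bash
python3 -m crank '[0,0.0015,0,0,0,0,0.005, 0,0.0033,0,0,0,0,0.005, 0,0.0033,0,0,0,0,0.005, 0,0.0033,0,0,0,0,0.005]'; python3 -c "
from fad import *
print(con(np.array(state()['tcp_pos'])))"; python3 -m crank '[0,0,0,0,0,0,0.03, 0,0,0,0,0,0,0.03, 0,0,0,0,0,0,0.03, 0,0,-0.04,0,0,0,0.03, 0,0,-0.09,0,0,0,0.03, 0,-0.05,-0.15,0,0,0,0.03, 0,-0.1,-0.15,0,0,0,0.03, 0,-0.15,-0.15,0,0,0,0.03, 0,-0.2,-0.15,0,0,0,0.03, 0,-0.25,-0.15,0,0,0,0.03, 0,-0.28,-0.15,0,0,0,0.03, 0,-0.28,-0.15,0,0,0,0.03]'; python3 -c "
from fad import *
look('f2');look('f3')"
```

```text
time: 63.05
tcp_pos: [0.5671, 0.3674, 0.051]
ee_rot: [0.002, -0.037, 0.999, 0.001]
contact_force: [-0.2, -0.1, 7.6]
grip_width: 0.0134
grip_force: 24.6
[0.04752513 0.05425443]
time: 64.25
tcp_pos: [0.5866, 0.0787, 0.1992]
ee_rot: [0.0, -0.032, 0.999, -0.002]
contact_force: [-0.0, -0.4, 0.1]
grip_width: 0.0302
grip_force: 0.0
top console ([522.5, 309.0], [178.8, 198.4], np.float32(-86.3))
top brass [158, 169, 4, 5, 17] [0.0707 0.0508]
top brass [166, 195, 4, 6, 20] [-0.0214  0.0255]
top cap -0.045 27 [-0.0444  0.0254] [-0.0527  0.0184] [-0.0353  0.0329] z 0.0622
top cap 0.045 26 [0.045 0.051] [0.0341 0.0442] [0.054  0.0574] z 0.0642
top tip 0.65 [ 0.1574 -0.3379]
top tip 0.58 [-0.0388 -0.6141]
top tip 0.57 [-0.0481  0.0255]
top tip 0.16 [0.0522 0.047 ]
scene console ([524.5, 311.1], [181.7, 199.1], np.float32(-86.2))
scene brass [349, 211, 3, 5, 9] [-0.0573  0.0288]
scene brass [344, 220, 4, 7, 17] [-0.0217  0.0283]
scene brass [348, 241, 4, 6, 11] [0.0343 0.0544]
scene brass [344, 251, 4, 7, 20] [0.0686 0.0534]
scene cap -0.045 37 [-0.0435  0.0276] [-0.0564  0.0211] [-0.0331  0.034 ]
[... 333 characters left out ...]
.0451  0.0254] [-0.0554  0.0177] [-0.0355  0.0325] z 0.0643
top cap 0.045 25 [0.045  0.0509] [0.0358 0.0445] [0.0546 0.0571] z 0.0644
top tip 0.37 [-0.0354  0.0167]
top mark 0.37 [ 0.167 -0.339]
scene console ([524.4, 311.4], [182.5, 199.0], np.float32(-86.3))
scene brass [349, 211, 3, 5, 9] [-0.0566  0.029 ]
scene brass [344, 220, 4, 7, 17] [-0.0217  0.0283]
scene brass [295, 239, 1, 3, 3] [ 0.0794 -0.0879]
scene brass [348, 241, 4, 6, 13] [0.0343 0.0543]
scene brass [344, 251, 4, 7, 19] [0.0685 0.0533]
scene cap -0.045 37 [-0.0435  0.0274] [-0.0548  0.0211] [-0.0335  0.034 ] z 0.064
scene cap 0.045 42 [0.0465 0.0528] [0.0347 0.0463] [0.0554 0.0595] z 0.0632
scene tip 0.37 [-0.0412  0.0276]
```

View pics/scene_f2.png

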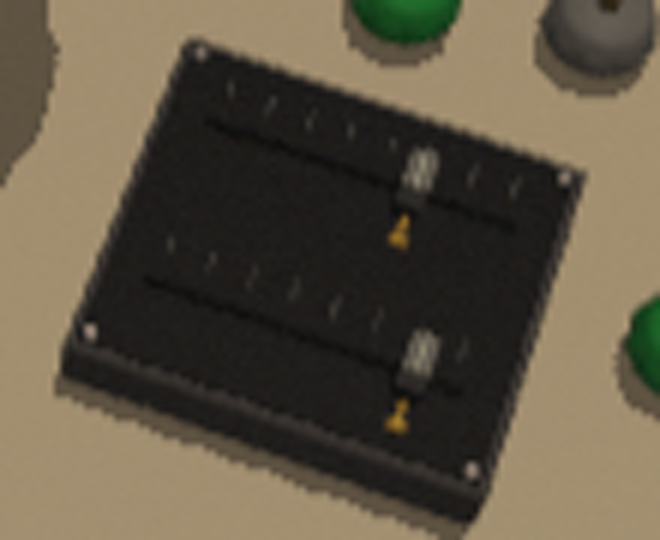

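Both caps are now level with their pointers to within 1 mm. I run a last check of the whole scene in case something was knocked.

```bash
python3 - <<'E'
from h import *
for n in("top","scene"):
    p,d=capture(n); W=world(n,d)
    if n=="scene": save("pics/end.png",p,1.5)
    for q in("light1","gourd1","votive","napkin_ring"):
      for o in outline_of(n,q):
        w=W[o["mask"]&(d>0)]
        if o["score"]>.3 and len(w): print(n,q,round(o["score"],2),np.median(w,0).round(3),rect(w[w[:,2]>.017])[:2] if q=="light1" else "")
E
```

```text
top light1 0.9 [ 0.447 -0.331  0.026] ([445.9, -332.9], [70.5, 51.7])
top light1 0.61 [ 0.607 -0.331  0.026] ([608.4, -333.2], [70.7, 52.3])
top gourd1 0.66 [0.336 0.379 0.035] 
top gourd1 0.6 [0.716 0.017 0.04 ] 
top gourd1 0.56 [0.484 0.468 0.034] 
top gourd1 0.52 [0.362 0.288 0.035] 
top gourd1 0.5 [ 0.716 -0.041  0.04 ] 
top votive 0.72 [ 0.717 -0.041  0.04 ] 
scene light1 0.62 [ 0.612 -0.327  0.026] ([609.3, -331.1], [73.0, 54.1])
scene light1 0.59 [ 0.451 -0.326  0.025] ([446.3, -330.5], [74.8, 52.1])
scene gourd1 0.86 [0.494 0.475 0.034] 
scene gourd1 0.8 [0.345 0.385 0.034] 
scene gourd1 0.77 [0.369 0.293 0.033] 
scene gourd1 0.74 [ 0.451 -0.328  0.025] 
scene gourd1 0.72 [0.725 0.024 0.04 ] 
scene gourd1 0.68 [ 0.726 -0.036  0.04 ] 
scene votive 0.62 [0.646 0.137 0.027] 
scene napkin_ring 0.46 [ 0.64  -0.135  0.017]
```

View pics/end.png

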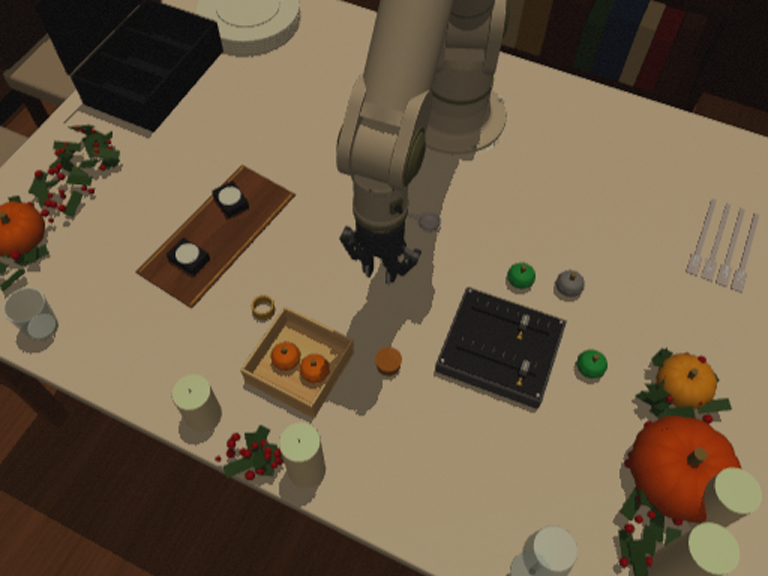

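The second light was knocked about 2.5 cm. It is still flat, lens up and fully on the runner: 25 mm off the centre line plus at most 44 mm half-extent, against 75 mm. The gourds are in the box, the bystanders have not moved and both faders are level, so I hand in.

```bash
python3 -c "
from bench import job_done
print(job_done())"
```

```text
the job is handed in; nothing more can be done
None
```

The job is handed in: both orange gourds are in the wooden box, both black lights lie flat and lens up on the runner (one got knocked about 2.5 cm but stayed on it), and both faders are level with their pointers to within about 1 mm.

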